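Hang the window gauge in the gauge cabinet

TASK

Put the mug gauge with the window cut through it away in its cabinet: swivel the cabinet's flat cover aside until the top opening is completely clear, then lift the gauge out of its rack pocket and stand it in the open wooden stand, let go, and take it again across its flat faces. Reach down through the opening without touching the cabinet frame with gauge or gripper, hang the gauge by its window on the hook inside, and leave it hanging free with the cover still open. Do not disturb the other two gauges or the mugs.

Things in the scene. Friction and masses are not known exactly. Their poses are not given: they have to be found in the camera images.
- gauge_center (a point): Centre (half-way up) of the loose window gauge: grey steel plate 134 mm tall (z), 50 wide (x), 12 thick (y), 0.25 kg (bottom-heavy), alike from both faces. From the top: solid grip tab 50 wide x 40 high; window (eye) 30 wide x 35 high through the thickness, its roof peaked mid-width; plain foot blade 34 wide. It starts upright in any one of the three rack pockets.
- gauge_eye (a point): On the gauge, just under the peak of the window's roof, mid-width and mid-thickness: 22 mm above gauge_center, 45 mm below the gauge's top; when the gauge hangs, this point is on the top of the hook's bar. The window's lower edge is 37 mm below this point.
- gauge_foot (a point): Centre of the underside of the gauge's foot blade, 67 mm below gauge_center.
- rack: Fixed wooden rack 80 (x) x 160 (y) x 40 mm high, origin under its centre. Three pockets at y = -48, 0, +48 mm, long side along x, floor 15 mm above the table, each between two upright dividers (46 mm along x, tops 135 mm above the table, inner faces 42 mm apart): there a gauge can be gripped only on its narrow edges (closing along x), and is lifted straight up.
- stand_slot (a point): Open wooden stand, fixed, 90 (x) x 80 (y) x 45 mm high, nothing around it: this point is at the middle of the mouth of its slot, 45 mm above the table. The slot takes the gauge's foot: 37 mm long (x) x 15 wide (y), 30 deep (floor 15 mm above the table), with sloping lead-in lips around it, 8 mm high and wide. The gauge stands in it upright with its width along the stand's x.
- cabinet: Fixed grey metal gauge cabinet, 112 (x) x 190 (y) x 166 mm high, origin under its centre. Its only opening is in the top: 72 mm (x) x 150 mm (y), centred. Clear pane in its +x side.
- frame: The cabinet's walls and top rim (same origin and axes as the cabinet), not to be touched; the hook and the cover do not belong to it.
- hook: Steel hook inside the cabinet, same axes as the cabinet. Origin (same as hook_seat) on top of its level bar, at x = 0, y = +15, z = 118 mm in the cabinet's frame. The bar, 8 mm thick, comes out of the +y wall 60 mm from this point and runs along -y to 23 mm beyond this point, where it turns up.
- hook_seat (a point): Point on top of the hook's bar where the gauge should hang, its window roof on the bar and its flat faces square to the bar (gauge y along cabinet y, either way round). 60 mm from the +y end of the opening.
- hook_tip (a point): Top of the hook's upturned end: 29 mm towards -y from hook_seat and 9 mm higher than the bar's top. The window passes over it from the -y side when gauge_eye is 12 to 27 mm above the bar's top.
- cover (a joint): Flat aluminium cover, 92 x 172 x 5 mm, lying on the cabinet top and swivelling level around one pivot screw; rad. 0 = square over the opening; grows as it turns clockwise seen from above; from 1.5 the opening is clear; stop at 1.75. Light friction (about 1 N at the knob), stays where it is left.
- cover_knob (a point): Mid-height of the cover's round upright black knob, 22 mm diameter, 36 mm tall (top 18 mm above this point, cover plate 18 mm below), 152 mm from the pivot.
- cover_pivot (a point): The pivot screw's axis (vertical), at the cabinet's +x +y corner (x = 46, y = 85 mm in its frame), just above the cover.
- tbar_gauge: Other gauge in the rack with a round cross-bar head, 113 mm tall, origin at the foot's underside: leave alone.
- ball_gauge: Other gauge in the rack with a ball head, 134 mm tall, origin at the foot's underside: leave alone.
- mug_a: Loose mug, 82 mm diameter, 95 mm tall, handle on +y, origin under its centre: leave alone.
- mug_b: Loose mug like the other one, origin under its centre: leave alone.
Things that resemble listed ones, but are neither listed nor needed, are in the scene too. Of the things that look like the part that bears stand_slot, the larger one is meant.

How it is judged:
On the way, in this order (a step that is already met when the one before it is completed fails the run):
1. the cover is swivelled clear of the opening (value of joint cover above 1.4 rad), for 0.1 s.
2. the gauge stands upright in the open stand, let go (horizontal distance between gauge_foot and stand_slot below 0.008 m and height (world z) of gauge_foot below 0.022 m and angle between gauge_center's own z axis and vertical below 0.2 rad and contact force between the fingers and gauge below 0.2 N), for 0.1 s.
3. the gauge's window is threaded on the hook bar inside the cabinet (x of gauge_eye in the frame of hook between -0.013 and 0.013 m and y of gauge_eye in the frame of hook between -0.018 and 0.045 m and z of gauge_eye in the frame of hook between -0.006 and 0.03 m), for 0.1 s.
At the end, for the whole second after the job is handed in: The gauge hangs released and still on the hook: window peak within 6 mm in height and 10 mm sideways of the bar's top, between upturned tip and wall, upright within 0.2 rad, borne by the hook, clear of the frame; cover at least 1.4 rad open (value of joint cover above 1.4 rad and x of gauge_eye in the frame of hook between -0.01 and 0.01 m and y of gauge_eye in the frame of hook between -0.02 and 0.045 m and z of gauge_eye in the frame of hook between -0.006 and 0.006 m and angle between gauge_center's own z axis and vertical below 0.2 rad and contact force between gauge and hook above 0.5 N and contact force between gauge and frame below 0.3 N and linear speed of gauge below 0.06 m/s); the robot touches nothing.
It fails at once if the cabinet frame is touched (over 1 N) by the gauge or the robot (contact force between any of gauge, the arm, the fingers and frame above 1 N).
It fails at once if another gauge or a mug is disturbed (moved over 20 mm or tipped) (distance of any of tbar_gauge, ball_gauge, mug_a, mug_b from where it was at the start of the episode above 0.02 m or angle between any of tbar_gauge, ball_gauge, mug_a, mug_b's own z axis and vertical above 0.3 rad).
It also fails if it takes over 69 s, if anything falls off the work surface, if the arm or the gripper's body presses on something with over 40 N, if the wrist force passes 120 N, or if a joint passes its speed limit or range.

ROBOT

A 6-joint arm with a two-finger parallel gripper is mounted at the origin on the work surface. World frame = base frame: x ahead of the robot, y to its left, z up, the work surface at z = 0. Lengths are in m, angles in rad, forces in N, time in s.
With the tool pointing down it reaches from about 0.3 to 0.875 m from the base axis. Payload 6.4 kg.
Tool frame: the origin (TCP) lies at the very end of the fingers, on their centre line; the grasp point (between the pads) lies ctrl.grip_point_offset behind it (ctrl.grip_point_offset is the distance from the TCP to the grasp point, in m); z points along the fingers, x is the direction in which the jaws open and shut, and the axes are right-handed (so a half turn about z gives the same grasp; the last joint's range is limited). The gripper opens to 85 mm and grips with 20 to 120 N. Pads are 22 mm wide; open, the fingers measure 114 mm over their backs; the gripper's body (76 mm by 85 mm) begins 54 mm behind the grasp point. The pads swing forward as they close: fully open they stand 13 mm farther back than shut.
Start: joints at [1.138, 0.181, 1.607, -0, 1.354, -0.206], TCP at [0.129, 0.56, 0.203] pointing down, gripper open.
Joint ranges: [-2.99, 2.99], [-0.89, 2.07], [0.3, 2.58], [-1.14, 4.28], [0, 2.63], [-3.12, 3.12]. Speed limits (rad/s): [2.57, 2.57, 3.01, 3.14, 3.14, 3.14].

INTERFACE

Orientations are given as a unit quaternion [w, x, y, z].
In Python, from bench import get_obs, viewer, workorder, ctrl gives the robot as it stands. The module is installed in compiled form; this text tells all that it offers.
- The arm moves only by the tool move_arm, never from a script. Its argument "increments" is a list of rows, each an object of numbers: "tx", "ty", "tz": the shift along the tool's x, y, z in m; "turn": the turn about the tool's z in degrees. A call has 1 to 20 rows; each row is the pose to reach, as a shift and turn from the pose commanded when the call began, along the tool's axes at that moment; what a row does not reach only later rows make up. A row lasts 1/12 s, in which the tool goes at most 41.7 mm and 7.16 degrees, less where a joint would pass 70% of its speed; a pose out of reach is approached as far as the arm can. A call with a gripper value outside its range is refused whole. "gripper" is the opening, from 0 (shut) to 1 (fully open), set as the call begins (left out, the last holds). The fingers move at their own pace and stop on an object; the grip force is fixed at half the most. Time passes only in rows, so rows that repeat a pose let the fingers close. It gives the time, the measured TCP pose, the force and the opening at its end, in the units of the state.
- get_obs(): the state, without advancing time (a new reading comes with each control period).
- viewer.camera(name): name is "scene" or "top"; returns (picture, depth): 420x560x3 uint8, red, green, blue; 420x560 float32, m along the optical axis (not along the pixel's ray), 0 where there is no reading.
- viewer.get_calibration(name): a dict with "intrinsics" (3x3 intrinsics, pixels), "origin" and "attitude" of the camera in the world. Camera axes: x right, y up, looking along -z (the intrinsics and any distortion apply to the point x, -y, -z); pixel columns grow to the right and rows downward; lengths in m; the calibration is good to about 2 mm. A picture is of the moment at which its call begins. get_calibration takes no time and is no camera call.
- workorder.hand_in(): hands the job in, once; it reports no verdict.
The state is a dict: "time_s": time; "q": joint angles; "dq": joint speeds; "joint_efforts": joint torques, N m; "eef_pos": TCP position; "eef_rot": TCP orientation; "wrist_force": force on the tool from outside, world axes, zero at the start; "torque": the same for the moment, N m; "opening": opening from 0.0 (shut) to 1.0 (fully open).
Only numpy, scipy, OpenCV 4.12 (cv2) and the standard library are available. Lean on these libraries where they do the work, as an engineer would, in place of code of your own. Each camera call takes 0.05 s, during which the arm holds its last target.

## Working session

There is one attempt and no reset: what is moved stays moved. The work goes in short steps, Python scripts to look and compute and a tool call to move; the robot and the scene stay as the last step left them, time stands still between calls to the robot, and variables do not carry over. Pictures are saved under pics/ and viewed, and the job is handed in when it is done.

Besides the shell and the picture viewer there is one more tool, called by a JSON object that holds its "method" and its "body". move_arm: Moves the arm, as the interface text tells. Its arguments: {"type":"object","properties":{"increments":{"type":"array"},"gripper":{"type":"number"}},"required":["increments"]}

```bash
mkdir -p pics; cat > h.py <<'E'
import numpy as np, cv2
from bench import get_obs, viewer, workorder, ctrl
def grab(tag):
    out={}
    for n in ("scene","top"):
        p,d=viewer.camera(n); cv2.imwrite(f"pics/{tag}_{n}.png",p[:,:,::-1]); np.save(f"{tag}_{n}.npy",d); out[n]=(p,d)
    return out
E
python3 - <<'E'
from h import *
grab("a")
for n in("scene","top"):
    c=viewer.get_calibration(n);print(c)
o=get_obs();print(o); print(ctrl.grip_point_offset)
E
```

```text
{'intrinsics': array([[380.08432269,   0.        , 276.80230508],
       [  0.        , 380.08432269, 209.5292345 ],
       [  0.        ,   0.        ,   1.        ]]), 'origin': array([ 0.96672494, -0.3256015 ,  0.79815331]), 'attitude': array([0.84644036, 0.28513106, 0.1362697 , 0.42856688])}
{'intrinsics': array([[401.41580264,   0.        , 284.57014152],
       [  0.        , 401.41580264, 209.68050057],
       [  0.        ,   0.        ,   1.        ]]), 'origin': array([ 0.44114683, -0.04533506,  1.10462939]), 'attitude': array([ 0.71068112,  0.04966735, -0.04996054, -0.69997817])}
{'time_s': 0.1, 'q': array([ 1.13771271e+00,  1.81455795e-01,  1.60790519e+00,  9.26770684e-06,
        1.35380429e+00, -2.06276618e-01]), 'dq': array([ 0.00172502, -0.00118059, -0.00332589,  0.0001338 , -0.00021727,
        0.00093121]), 'joint_efforts': array([ 1.08365130e-04, -4.45875120e+01, -3.52236986e+01, -3.69868858e-04,
        4.18540119e-03, -2.47587883e-05]), 'eef_pos': array([0.12903474, 0.55978246, 0.2021818 ]), 'eef_rot': array([ 3.49061307e-04,  7.82581831e-01,  6.22547235e-01, -7.04599133e-04]), 'wrist_force': array([ 0.77545493, -0.40678071,  0.68168049]), 'torque': array([ 0.00601311, -0.00518783, -0.02333051]), 'opening': 0.9997229648067529}
0.0187
```

View pics/a_scene.png

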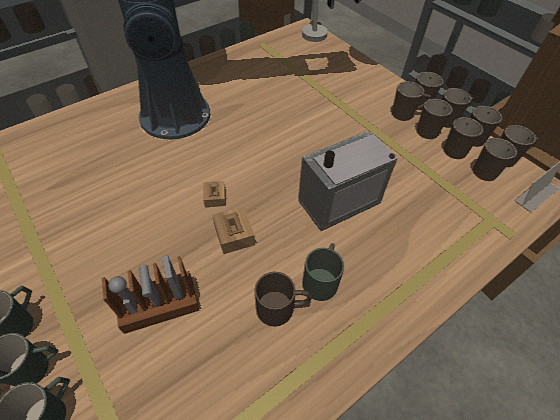

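View pics/a_top.png

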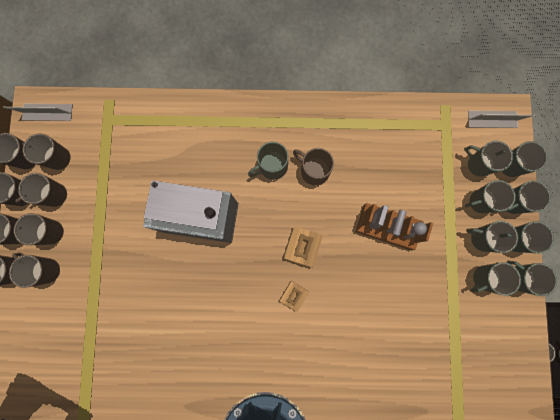

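The scene view shows the cabinet near (345,180), with the knob at (329,158) and the pivot at (392,156). The two stands are at (234,230), the larger, and (214,193), and the rack is at (150,290). In the top view the knob is at (210,212) and the pivot at (155,184). I'll enlarge these.

```bash
python3 - <<'E'
import cv2
a=cv2.imread("pics/a_top.png"); s=cv2.imread("pics/a_scene.png")
c=lambda im,x,y,w,h,f:cv2.resize(im[y:y+h,x:x+w],None,fx=f,fy=f,interpolation=cv2.INTER_CUBIC)
cv2.imwrite("pics/c1.png",c(a,340,190,110,75,7)); cv2.imwrite("pics/c2.png",c(s,95,245,110,85,7)); cv2.imwrite("pics/c3.png",c(a,130,170,120,85,6)); cv2.imwrite("pics/c4.png",c(a,260,215,80,110,5))
E
```

```text
(no output)
```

View pics/c1.png

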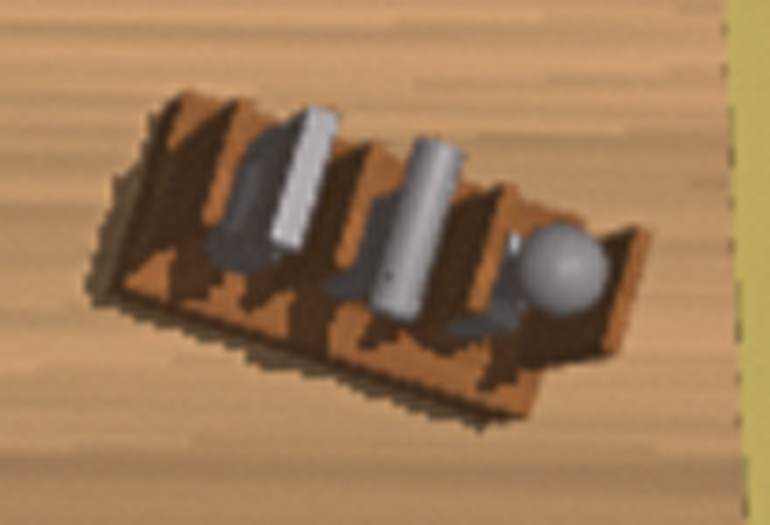

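View pics/c2.png

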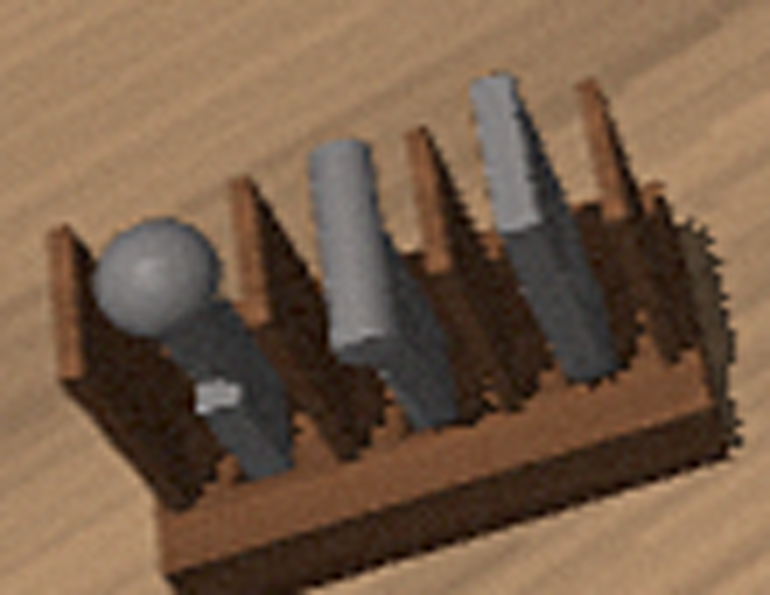

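View pics/c3.png

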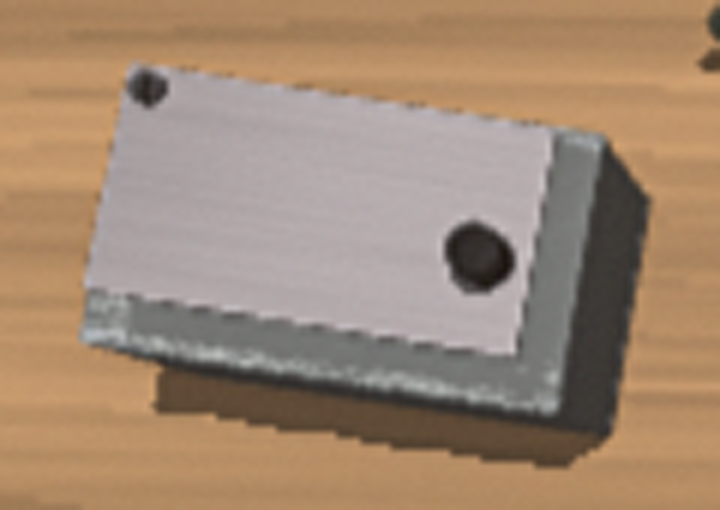

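View pics/c4.png

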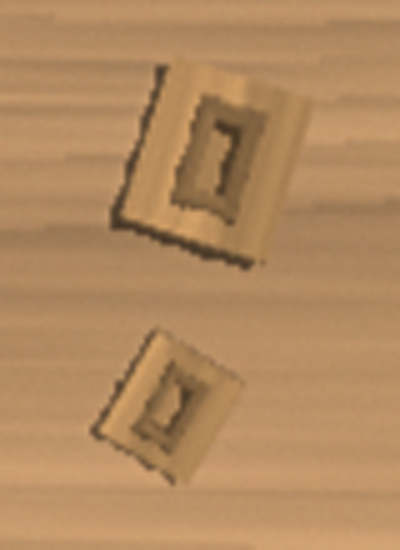

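Crop readings:
- **Rack:** three gauges. The flat slab top is at top-view (383,215), the round cross-bar head at (399,222) and the ball at (420,229). Only the flat 50x12 top fits the window gauge.
- **Stands:** the larger block at top-view (303,247) is the one meant. The smaller at (293,296) is the decoy.
- **Cabinet:** the knob is at (210,212) and the pivot at (155,184).

Next I'll measure from depth.

```bash
cat >> h.py <<'E'
from scipy.spatial.transform import Rotation as R
def cloud(n,d):
    c=viewer.get_calibration(n);K=c["intrinsics"];w,x,y,z=c["attitude"]
    v,u=np.indices(d.shape); P=np.stack([(u-K[0,2])/K[0,0]*d,-(v-K[1,2])/K[1,1]*d,-d],-1)
    W=P@R.from_quat([x,y,z,w]).as_matrix().T+c["origin"]; W[d<=0]=np.nan; return W
def rect(P):
    r=cv2.minAreaRect((P[:,:2]*1000).astype(np.float32)); return r
E
python3 - <<'E'
from h import *
T=cloud("top",np.load("a_top.npy"));S=cloud("scene",np.load("a_scene.npy"))
def box(W,u0,u1,v0,v1,z0,z1):
    P=W[v0:v1,u0:u1].reshape(-1,3);P=P[(P[:,2]>z0)&(P[:,2]<z1)];return P
print("table z",np.nanmedian(T[330:350,150:250,2]),np.nanmedian(S[200:220,100:150,2]))
def show(n,P):
    print(n,len(P),"med",P.mean(0).round(4),"rect",[np.round(k,1) for k in rect(P)])
show("stand T",box(T,275,330,222,275,.038,.052)); show("stand S",box(S,205,262,205,255,.038,.052))
show("cover T",box(T,135,250,170,255,.168,.177)); show("cover S",box(S,290,400,130,230,.168,.177))
show("cabtop T",box(T,135,250,170,255,.16,.168))
show("knob T",box(T,195,225,195,225,.2,.213)); show("knob S",box(S,315,345,145,175,.185,.215))
show("piv S",box(S,380,400,145,165,.176,.2));show("piv T",box(T,148,162,176,192,.176,.2))
show("gauge T",box(T,374,392,203,230,.14,.156)); show("gauge S",box(S,160,175,253,280,.14,.156))
show("rack T",box(T,340,440,190,265,.035,.045));show("rack S",box(S,95,205,260,335,.035,.045))
show("div T",box(T,340,440,190,265,.128,.138));
show("mugs",box(T,245,340,140,190,.08,.1))
show("mugs",box(S,250,350,240,330,.08,.1))
for u,v in((210,212),(211,215),(155,184),(383,213),(420,229),(399,222)):print(u,v,T[v,u])
print(S[150:165,329,:].round(3)[::3])
E
```

```text
table z 0.0002499108274277573 0.0017017328553700084
stand T 885 med [ 0.4953 -0.0952  0.0462] rect [array([495.8, -95.4]), array([80. , 89.9]), np.float64(72.6)]
stand S 936 med [ 0.4979 -0.0967  0.0467] rect [array([493.5, -94.7]), array([80.2, 92.4]), np.float64(73.3)]
cover T 2880 med [0.5804 0.194  0.1719] rect [array([572.3, 187.5]), array([191., 112.]), np.float64(82.0)]
cover S 2327 med [0.5805 0.1889 0.1727] rect [array([571.4, 187.4]), array([191.5, 112.9]), np.float64(82.6)]
cabtop T 847 med [0.5415 0.1637 0.1659] rect [array([572.6, 186.5]), array([191. , 112.2]), np.float64(82.4)]
knob T 76 med [0.5627 0.127  0.2074] rect [array([562.7, 127. ]), array([20.9, 18.4]), np.float64(89.0)]
knob S 124 med [0.5644 0.1246 0.202 ] rect [array([561.8, 127.6]), array([20.7, 22.9]), np.float64(34.0)]
piv S 23 med [0.6253 0.2642 0.1774] rect [array([615.8, 267.5]), array([25. , 35.3]), np.float64(44.1)]
piv T 15 med [0.6287 0.2644 0.1777] rect [array([629.1, 265. ]), array([11.8,  7.7]), np.float64(36.5)]
gauge T 116 med [ 0.5677 -0.2799  0.1492] rect [array([ 567.7, -280.3]), array([1
[... 373 characters left out ...]
 T 327 med [ 0.552  -0.3279  0.1333] rect [array([ 553.4, -327.2]), array([151.3,  62.2]), np.float64(72.0)]
mugs 497 med [ 0.717  -0.0627  0.0914] rect [array([716.6, -65. ]), array([207.3,  83.2]), np.float64(83.3)]
mugs 1009 med [ 0.7164 -0.0683  0.0913] rect [array([715.5, -64.7]), array([207.8,  82.1]), np.float64(82.6)]
210 212 [0.56061509 0.12325749 0.20773318]
211 215 [0.55430767 0.12142208 0.20397273]
155 184 [0.62991661 0.26233671 0.17358768]
383 213 [ 0.57253988 -0.281607    0.14769234]
420 229 [ 0.53506391 -0.36875079  0.14963456]
399 222 [ 0.55397889 -0.32613362  0.12478231]
[[0.553 0.134 0.209]
 [0.56  0.128 0.209]
 [0.565 0.124 0.207]
 [0.569 0.122 0.201]
 [0.57  0.122 0.193]]
```

```bash
python3 - <<'E'
from h import *
for n,b in(("top",(275,330,222,275)),("scene",(205,262,205,258))):
    W=cloud(n,np.load(f"a_{n}.npy"));u0,u1,v0,v1=b;Z=W[v0:v1,u0:u1]
    a=np.radians(-17.1);c=np.array([.495,-.0952]);Rm=np.array([[np.cos(a),np.sin(a)],[-np.sin(a),np.cos(a)]])
    L=(Z[...,:2]-c)@Rm.T*1000;z=Z[...,2]*1000
    m=(abs(L[...,0])<36)&(abs(L[...,1])<31)&(z<43)
    print(n,m.sum(),L[m].min(0).round(1),L[m].max(0).round(1))
    for lo,hi in((38,43),(34,38),(28,34),(10,28)):
        k=m&(z>lo)&(z<=hi); 
        if k.sum():print(lo,k.sum(),np.percentile(L[k],[3,97],axis=0).round(1).tolist())
    al=(z>38)&(z<52); print("block ext",L[al].min(0).round(1),L[al].max(0).round(1))
E
```

```text
top 111 [-35.7 -30.3] [34.1 29.9]
38 33 [[-32.5, -29.6], [32.8, 26.5]]
28 4 [[4.6, -7.3], [19.3, 5.3]]
10 74 [[-15.3, -7.1], [18.5, 6.7]]
block ext [-44.3 -39.9] [45.7 40.2]
scene 74 [-22.9  -6.2] [9.8 7.9]
38 10 [[-21.4, -5.3], [7.7, 7.9]]
34 8 [[-21.4, -5.7], [-1.0, 7.7]]
28 13 [[-21.4, -4.5], [-3.7, 7.8]]
10 43 [[-22.1, -4.4], [-3.6, 7.7]]
block ext [-47.9 -40. ] [44.7 40.3]
```

```bash
python3 - <<'E'
from h import *
np.set_printoptions(linewidth=250)
W=cloud("top",np.load("a_top.npy"));print((W[228:268,280:326,2]*1000).round(0).astype(int)[::1,::2])
E
```

```text
[[                   4                    2                    0                    2                    3                   -1                    2                   41                   46                   43                   46
                    49                    2                    2                    0                    1                   -2                   -1                    1                    0                   -2                   -2
                     2]
 [                   1                    2                    4                    2                    2                    3                   -1                   48                   50                   44                   47
                    47                   46                    1                    0                   -5                    0                    0                   -1                    0                   -2                    1
                    -1]
 [                  -2                    2                    1                   -1                    3              
[... 17860 characters left out ...]
                  47                    3                    2                    3                   -1                    2
                     1]
 [                   1                    2                    3                   -1                    2                    3                    1                   -2                   -1                    3                   -3
                     0                    0                    0                    1                    3                   40                    0                    4                   -2                    3                    1
                    -5]]<stdin>:3: RuntimeWarning: invalid value encountered in cast
```

```bash
cat >> h.py <<'E'
def pose():
    o=get_obs();w,x,y,z=o["eef_rot"];M=R.from_quat([x,y,z,w]).as_matrix()
    return o["eef_pos"],np.degrees(np.arctan2(M[1,0],M[0,0])),M,o
def rows(wps):
    p,psi,M,o=pose(); print("t",round(o["time_s"],2),"pos",p.round(4),"psi",round(psi,2),"tilt",np.degrees(np.arccos(-M[2,2])).round(2),"open",round(o["opening"],3),"F",o["wrist_force"].round(1),"q6",o["q"][5].round(2))
    c,s=np.cos(np.radians(psi)),np.sin(np.radians(psi))
    for x,y,z,a in wps:
        d=np.array([x,y,z])-p; t=(psi-a+180)%360-180
        print("  tx %.4f ty %.4f tz %.4f turn %.1f"%(c*d[0]+s*d[1],s*d[0]-c*d[1],-d[2],t))
E
python3 - <<'E'
from h import *
rows([(.5623,.1273,.26,154.1),(.5623,.1273,.181,154.1)])
E
```

```text
t 0.1 pos [0.129  0.5598 0.2022] psi 77.0 tilt 0.09 open 1.0 F [ 0.8 -0.4  0.7] q6 -0.21
  tx -0.3240 ty 0.5194 tz -0.0578 turn -77.1
  tx -0.3240 ty 0.5194 tz 0.0212 turn -77.1
```

{"method": "move_arm", "body": {"increments": [{"tx": 0,"ty": 0,"tz": -0.04,"turn": 0},{"tx": -0.324,"ty": 0.5194,"tz": -0.058,"turn": -77},{"tx": -0.324,"ty": 0.5194,"tz": -0.058,"turn": -77},{"tx": -0.324,"ty": 0.5194,"tz": -0.058,"turn": -77},{"tx": -0.324,"ty": 0.5194,"tz": -0.058,"turn": -77},{"tx": -0.324,"ty": 0.5194,"tz": -0.058,"turn": -77},{"tx": -0.324,"ty": 0.5194,"tz": -0.058,"turn": -77},{"tx": -0.324,"ty": 0.5194,"tz": -0.058,"turn": -77},{"tx": -0.324,"ty": 0.5194,"tz": -0.058,"turn": -77},{"tx": -0.324,"ty": 0.5194,"tz": -0.058,"turn": -77},{"tx": -0.324,"ty": 0.5194,"tz": -0.058,"turn": -77},{"tx": -0.324,"ty": 0.5194,"tz": -0.058,"turn": -77},{"tx": -0.324,"ty": 0.5194,"tz": -0.058,"turn": -77},{"tx": -0.324,"ty": 0.5194,"tz": -0.058,"turn": -77},{"tx": -0.324,"ty": 0.5194,"tz": -0.058,"turn": -77},{"tx": -0.324,"ty": 0.5194,"tz": -0.058,"turn": -77},{"tx": -0.324,"ty": 0.5194,"tz": -0.058,"turn": -77},{"tx": -0.324,"ty": 0.5194,"tz": -0.058,"turn": -77},{"tx": -0.324,"ty": 0.5194,"tz": -0.058,"turn": -77},{"tx": -0.324,"ty": 0.5194,"tz": -0.058,"turn": -77}], "gripper": 0.42}}

```text
time_s: 1.77
eef_pos: [0.562, 0.1278, 0.2602]
eef_rot: [-0.001, 0.225, 0.974, -0.0]
wrist_force: [0.3, 0.2, 0.2]
opening: 0.417
```

```bash
python3 - <<'E'
from h import *
rows([(.5623,.1273,.181,154.1)])
p,d=viewer.camera("scene");cv2.imwrite("pics/b.png",cv2.resize(p[80:260,250:470,::-1],None,fx=3,fy=3))
E
```

```text
t 1.77 pos [0.562  0.1278 0.2602] psi 153.96 tilt 0.11 open 0.417 F [0.3 0.2 0.2] q6 -2.67
  tx -0.0005 ty -0.0003 tz 0.0792 turn -0.1
```

View pics/b.png

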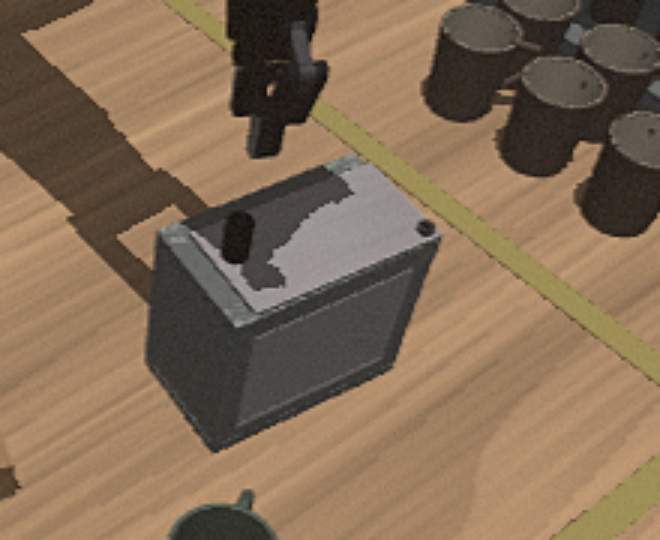

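The fingers hang straight above the knob (knob at crop (238,238), fingers at (265,140)), and the cover is still square. I'll descend astride the knob.

{"method": "move_arm", "body": {"increments": [{"tz": 0.03},{"tz": 0.05},{"tz": 0.07},{"tz": 0.079},{"tz": 0.079}]}}

```text
validation failed for argument at $.in...
```

```bash
python3 - <<'E'
from h import *
pv=np.array([.6292,.2652]); k=np.array([.5623,.1273])-pv
w=[]
for th in [5,10,16,22,28,34,40,46,52,58,64,70,76,82,88,91,93]:
    a=np.radians(-th);v=np.array([[np.cos(a),-np.sin(a)],[np.sin(a),np.cos(a)]])@k+pv
    w.append((v[0],v[1],.181,154.0-th))
rows(w)
E
```

```text
t 1.82 pos [0.5617 0.1285 0.2605] psi 154.03 tilt 0.08 open 0.422 F [ 0.5 -0.1 -0.2] q6 -2.67
  tx 0.0123 ty -0.0002 tz 0.0795 turn 5.0
  tx 0.0255 ty 0.0015 tz 0.0795 turn 10.0
  tx 0.0412 ty 0.0051 tz 0.0795 turn 16.0
  tx 0.0563 ty 0.0103 tz 0.0795 turn 22.0
  tx 0.0709 ty 0.0170 tz 0.0795 turn 28.0
  tx 0.0846 ty 0.0253 tz 0.0795 turn 34.0
  tx 0.0975 ty 0.0349 tz 0.0795 turn 40.0
  tx 0.1092 ty 0.0458 tz 0.0795 turn 46.0
  tx 0.1198 ty 0.0579 tz 0.0795 turn 52.0
  tx 0.1290 ty 0.0711 tz 0.0795 turn 58.0
  tx 0.1368 ty 0.0851 tz 0.0795 turn 64.0
  tx 0.1431 ty 0.0998 tz 0.0795 turn 70.0
  tx 0.1478 ty 0.1152 tz 0.0795 turn 76.0
  tx 0.1509 ty 0.1309 tz 0.0795 turn 82.0
  tx 0.1523 ty 0.1469 tz 0.0795 turn 88.0
  tx 0.1524 ty 0.1549 tz 0.0795 turn 91.0
  tx 0.1522 ty 0.1603 tz 0.0795 turn 93.0
```

All four numbers seem to be needed in every row.

{"method": "move_arm", "body": {"increments": [{"tx": 0,"ty": 0,"tz": 0.03,"turn": 0},{"tx": 0,"ty": 0,"tz": 0.05,"turn": 0},{"tx": 0,"ty": 0,"tz": 0.07,"turn": 0},{"tx": 0,"ty": 0,"tz": 0.079,"turn": 0},{"tx": 0,"ty": 0,"tz": 0.079,"turn": 0}]}}

```text
time_s: 2.23
eef_pos: [0.5601, 0.129, 0.1796]
eef_rot: [-0.002, 0.224, 0.975, -0.001]
wrist_force: [-0.5, -0.2, 0.1]
opening: 0.415
```

```bash
python3 - <<'E'
from h import *
pv=np.array([.6292,.2652]); k=np.array([.5623,.1273])-pv
w=[]
for th in [5,10,16,22,28,34,40,46,52,58,64,70,76,82,88,92,95]:
    a=np.radians(-th);v=np.array([[np.cos(a),-np.sin(a)],[np.sin(a),np.cos(a)]])@k+pv
    w.append((v[0],v[1],.181,154.0-th))
rows(w)
p,d=viewer.camera("scene");cv2.imwrite("pics/b2.png",cv2.resize(p[80:260,250:470,::-1],None,fx=3,fy=3))
E
```

```text
t 2.23 pos [0.5601 0.129  0.1796] psi 154.12 tilt 0.27 open 0.415 F [-0.5 -0.2  0.1] q6 -2.67
  tx 0.0106 ty 0.0000 tz -0.0014 turn 5.1
  tx 0.0239 ty 0.0018 tz -0.0014 turn 10.1
  tx 0.0395 ty 0.0054 tz -0.0014 turn 16.1
  tx 0.0547 ty 0.0106 tz -0.0014 turn 22.1
  tx 0.0692 ty 0.0174 tz -0.0014 turn 28.1
  tx 0.0830 ty 0.0256 tz -0.0014 turn 34.1
  tx 0.0958 ty 0.0353 tz -0.0014 turn 40.1
  tx 0.1075 ty 0.0462 tz -0.0014 turn 46.1
  tx 0.1180 ty 0.0583 tz -0.0014 turn 52.1
  tx 0.1272 ty 0.0715 tz -0.0014 turn 58.1
  tx 0.1350 ty 0.0855 tz -0.0014 turn 64.1
  tx 0.1413 ty 0.1003 tz -0.0014 turn 70.1
  tx 0.1460 ty 0.1156 tz -0.0014 turn 76.1
  tx 0.1490 ty 0.1314 tz -0.0014 turn 82.1
  tx 0.1504 ty 0.1473 tz -0.0014 turn 88.1
  tx 0.1504 ty 0.1580 tz -0.0014 turn 92.1
  tx 0.1500 ty 0.1660 tz -0.0014 turn 95.1
```

View pics/b2.png

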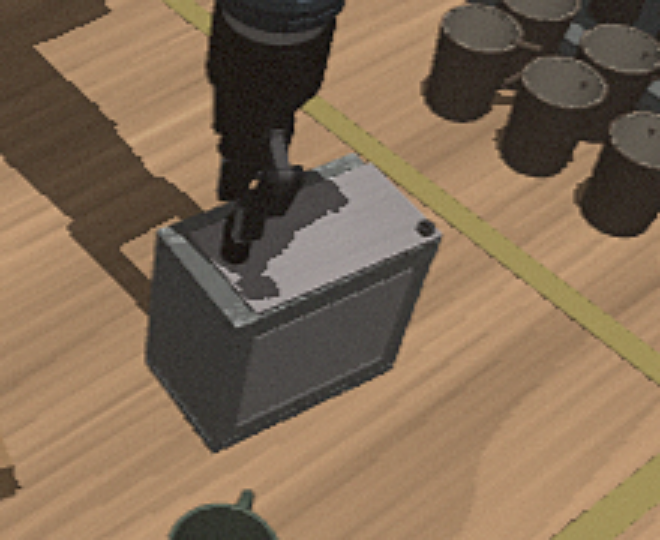

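The knob stands between the fingers at crop (237,250), with no contact force. Now I'll swivel it along the arc.

{"method": "move_arm", "body": {"increments": [{"tx": 0.011,"ty": 0,"tz": -0.001,"turn": 5},{"tx": 0.024,"ty": 0.002,"tz": -0.001,"turn": 10},{"tx": 0.0395,"ty": 0.0054,"tz": -0.001,"turn": 16},{"tx": 0.0547,"ty": 0.0106,"tz": -0.001,"turn": 22},{"tx": 0.069,"ty": 0.0174,"tz": -0.001,"turn": 28},{"tx": 0.083,"ty": 0.0256,"tz": -0.001,"turn": 34},{"tx": 0.0958,"ty": 0.0353,"tz": -0.001,"turn": 40},{"tx": 0.1075,"ty": 0.0462,"tz": -0.001,"turn": 46},{"tx": 0.118,"ty": 0.0583,"tz": -0.001,"turn": 52},{"tx": 0.1272,"ty": 0.0715,"tz": -0.001,"turn": 58},{"tx": 0.135,"ty": 0.0855,"tz": -0.001,"turn": 64},{"tx": 0.1413,"ty": 0.1003,"tz": -0.001,"turn": 70},{"tx": 0.146,"ty": 0.1156,"tz": -0.001,"turn": 76},{"tx": 0.149,"ty": 0.1314,"tz": -0.001,"turn": 82},{"tx": 0.1504,"ty": 0.1473,"tz": -0.001,"turn": 88},{"tx": 0.1504,"ty": 0.158,"tz": -0.001,"turn": 92},{"tx": 0.1502,"ty": 0.163,"tz": -0.001,"turn": 94},{"tx": 0.1502,"ty": 0.163,"tz": -0.001,"turn": 94},{"tx": 0.1502,"ty": 0.163,"tz": -0.001,"turn": 94}]}}

```text
time_s: 3.87
eef_pos: [0.4993, 0.3408, 0.1845]
eef_rot: [0.0, 0.865, 0.501, 0.001]
wrist_force: [0.6, 0.0, -1.1]
opening: 0.422
```

{"method": "move_arm", "body": {"increments": [{"tx": 0,"ty": 0,"tz": -0.04,"turn": 0},{"tx": 0,"ty": 0,"tz": -0.08,"turn": 0},{"tx": 0,"ty": 0,"tz": -0.1,"turn": 0}], "gripper": 0.42}}

```text
time_s: 4.12
eef_pos: [0.5002, 0.3404, 0.2889]
eef_rot: [0.0, 0.866, 0.501, 0.003]
wrist_force: [0.7, -0.5, 1.4]
opening: 0.422
```

```bash
python3 - <<'E'
from h import *
o=grab("c")
rows([(.5676,-.2803,.3,-18),(.5676,-.2803,.2,-18)])
S=cloud("scene",o["scene"][1]);P=S[60:240,250:420].reshape(-1,3)
k=P[(P[:,2]>.185)&(P[:,2]<.212)&(P[:,0]<.53)&(P[:,1]>.28)];print(len(k),k.mean(0))
a=o["scene"][0][60:260,240:460,::-1];cv2.imwrite("pics/c_s.png",cv2.resize(a,None,fx=3,fy=3))
a=o["top"][0][130:280,90:290,::-1];cv2.imwrite("pics/c_t.png",cv2.resize(a,None,fx=4,fy=4))
E
```

```text
t 4.22 pos [0.5013 0.3409 0.2898] psi 60.07 tilt 0.61 open 0.42 F [0.2 1.  0.2] q6 -0.65
  tx -0.5053 ty 0.3674 tz -0.0102 turn 78.1
  tx -0.5053 ty 0.3674 tz 0.0898 turn 78.1
0 [nan nan nan]<stdin>:5: RuntimeWarning: Mean of empty slice.
  ret = um.true_divide(
```

View pics/c_s.png

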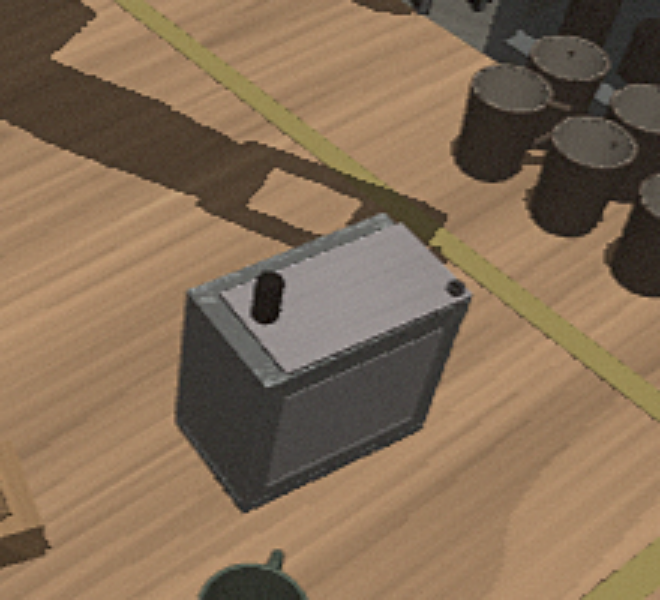

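View pics/c_t.png

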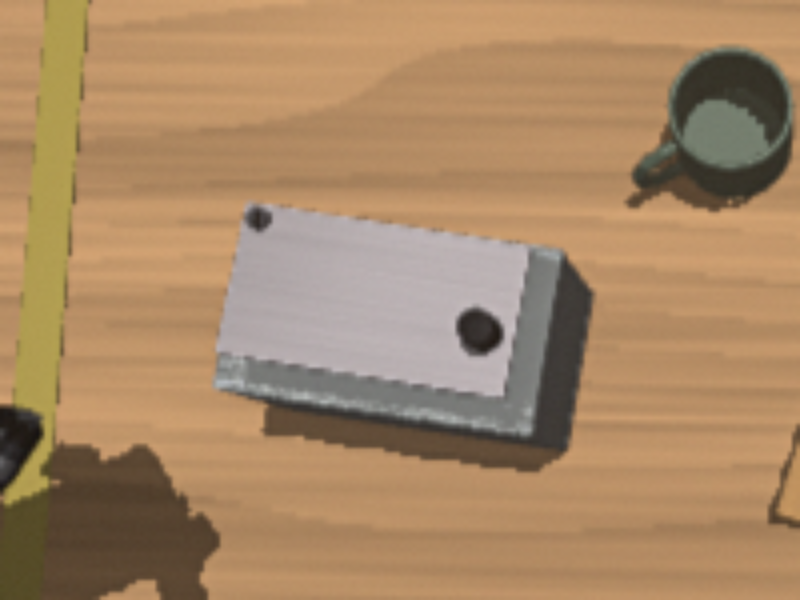

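The knob is still at crop (478,330) and the cover is square, so the fork passed over it without pushing. I'll check where the fingertips really are with the jaw half shut.

```bash
python3 - <<'E'
from h import *
for n in("scene","top"):
    W=cloud(n,np.load(f"c_{n}.npy"));k=(W[...,2]>.22)&(np.hypot(W[...,0]-.5013,W[...,1]-.3409)<.1)&(W[...,2]<.5)
    v,u=np.where(k);print(n,k.sum(),(u.min(),u.max(),v.min(),v.max()) if k.sum() else "")
    P=W[k]; d=P[:,:2]-[.5013,.3409]; c,s=np.cos(np.radians(60)),np.sin(np.radians(60))
    tx=d@[c,s]; ty=d@[s,-c]
    for z in np.arange(.24,.46,.01):
        m=(P[:,2]>=z)&(P[:,2]<z+.01)
        if m.sum()>2: print(round(z,3),m.sum(),"tx %.3f..%.3f ty %.3f..%.3f"%(tx[m].min(),tx[m].max(),ty[m].min(),ty[m].max()))
E
```

```text
scene 2493 (np.int64(367), np.int64(433), np.int64(0), np.int64(64))
0.32 45 tx -0.033..0.028 ty -0.011..0.011
0.33 80 tx -0.035..0.029 ty -0.012..0.013
0.34 80 tx -0.035..0.029 ty -0.013..0.012
0.35 79 tx -0.035..0.028 ty -0.011..0.012
0.36 110 tx -0.052..0.048 ty -0.012..0.013
0.37 215 tx -0.056..0.049 ty -0.015..0.014
0.38 179 tx -0.060..0.053 ty -0.019..0.017
0.39 220 tx -0.064..0.059 ty -0.020..0.019
0.4 213 tx -0.067..0.062 ty -0.012..0.017
0.41 323 tx -0.070..0.064 ty -0.014..0.020
0.42 340 tx -0.067..0.061 ty -0.014..0.020
0.43 170 tx -0.045..0.036 ty -0.009..0.012
0.44 83 tx -0.041..0.033 ty -0.013..0.036
0.45 199 tx -0.041..0.028 ty -0.004..0.038
0.46 151 tx -0.038..0.027 ty 0.014..0.038
top 1467 (np.int64(42), np.int64(100), np.int64(201), np.int64(253))
0.32 9 tx -0.027..0.018 ty 0.007..0.012
0.33 21 tx -0.033..0.021 ty 0.008..0.013
0.34 18 tx -0.027..0.022 ty 0.009..0.013
0.35 12 tx -0.029..0.023 ty 0.008..0.013
0.36 12 tx -0.034..0.019 ty 0.001..0.014
0.37 51 tx -0.053..-0.023 ty -0.006..0.015
0.38 41 tx -0.057..-0.018 ty -0.016..0.018
0.39 49 tx -0.062..-0.017 ty -0.014..0.018
0.4 33 tx -0.066..-0.015 ty -0.007..0.018
0.41 81 tx -0.069..-0.012 ty -0.017..0.021
0.42 196 tx -0.069..-0.015 ty -0.012..0.021
0.43 70 tx -0.049..-0.030 ty -0.009..0.012
0.44 38 tx -0.041..-0.030 ty -0.008..0.024
0.45 130 tx -0.040..0.006 ty -0.031..0.038
0.46 148 tx -0.041..0.003 ty -0.031..0.038
```

View pics/c_scene.png

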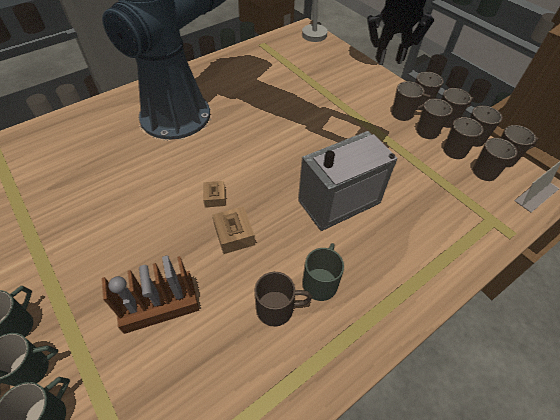

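```bash
cat >> h.py <<'E'
def proj(n,p):
    c=viewer.get_calibration(n);K=c["intrinsics"];w,x,y,z=c["attitude"]
    q=R.from_quat([x,y,z,w]).as_matrix().T@(np.array(p)-c["origin"]); return K[0,0]*q[0]/-q[2]+K[0,2],K[1,1]*-q[1]/-q[2]+K[1,2]
E
python3 - <<'E'
from h import *
for z in (.26,.27,.28,.29,.3): print(z,np.round(proj("scene",(.562,.1278,z)),1))
for z in (.18,.19,.2,.21): print(z,np.round(proj("scene",(.562,.1278,z)),1))
E
```

```text
0.26 [332.6 136. ]
0.27 [333.2 132.3]
0.28 [333.9 128.5]
0.29 [334.5 124.7]
0.3 [335.2 120.8]
0.18 [327.9 162.9]
0.19 [328.5 159.7]
0.2 [329.  156.5]
0.21 [329.6 153.3]
```

{"method": "move_arm", "body": {"increments": [{"tx": -0.04,"ty": 0.04,"tz": 0,"turn": 0},{"tx": -0.08,"ty": 0.08,"tz": 0,"turn": 0},{"tx": -0.11,"ty": 0.11,"tz": 0,"turn": 0},{"tx": -0.11,"ty": 0.11,"tz": 0,"turn": 0},{"tx": -0.11,"ty": 0.11,"tz": 0,"turn": 0}], "gripper": 0}}

```text
time_s: 4.63
eef_pos: [0.5401, 0.1844, 0.2824]
eef_rot: [0.001, 0.867, 0.498, -0.001]
wrist_force: [-0.0, 0.5, -0.1]
opening: -0.001
```

```bash
cat >> h.py <<'E'
def tips(tag):
    p,psi,M,o=pose();print(p.round(4),round(psi,1),"open",round(o["opening"],3))
    out=grab(tag)
    for n in("scene","top"):
        W=cloud(n,out[n][1]);k=(W[...,2]>p[2]-.05)&(np.hypot(W[...,0]-p[0],W[...,1]-p[1])<.09)&(W[...,2]<p[2]+.2)&(W[...,2]>.03)
        if k.sum()<5: print(n,"none");continue
        P=W[k];d=P[:,:2]-p[:2];c,s=np.cos(np.radians(psi)),np.sin(np.radians(psi));tx=d@[c,s];ty=d@[s,-c]
        print(n,"lowest z (0.5,2,5%)",np.percentile(P[:,2],[.2,1,3]).round(4)); z0=np.percentile(P[:,2],1)
        m=P[:,2]<z0+.025;print("  tip tx",np.percentile(tx[m],[2,50,98]).round(4),"ty",np.percentile(ty[m],[2,50,98]).round(4))
E
python3 -c "
from h import *
tips('d')"
```

```text
[0.5401 0.1844 0.2824] 59.7 open -0.001
scene lowest z (0.5,2,5%) [0.3171 0.3238 0.333 ]
  tip tx [-0.0152 -0.0047  0.0115] ty [-0.0059  0.008   0.0121]
top lowest z (0.5,2,5%) [0.3221 0.3625 0.3751]
  tip tx [-0.0371 -0.0279 -0.0053] ty [-0.0139  0.0095  0.0152]
```

```bash
python3 - <<'E'
from h import *
p=cv2.imread("pics/d_scene.png");d=np.load("d_scene.npy")
print([np.round(proj("scene",(.5401,.1844,z)),1).tolist() for z in(.28,.3,.317,.33)])
cv2.imwrite("pics/d1.png",cv2.resize(p[60:200,290:440],None,fx=5,fy=5,interpolation=cv2.INTER_NEAREST))
W=cloud("scene",d)
for v in range(95,150,3): print(v,[W[v,u,2].round(3) for u in range(338,374,4)])
E
```

```text
[[347.0, 112.4], [348.6, 104.6], [349.9, 97.8], [351.0, 92.4]]
95 [np.float64(0.002), np.float64(-0.0), np.float64(0.331), np.float64(0.332), np.float64(0.331), np.float64(0.002), np.float64(0.002), np.float64(0.002), np.float64(0.001)]
98 [np.float64(0.002), np.float64(0.001), np.float64(0.323), np.float64(0.324), np.float64(0.325), np.float64(0.002), np.float64(0.0), np.float64(0.001), np.float64(0.002)]
101 [np.float64(0.006), np.float64(-0.002), np.float64(0.003), np.float64(0.316), np.float64(-0.0), np.float64(0.003), np.float64(0.001), np.float64(0.004), np.float64(0.003)]
104 [np.float64(0.002), np.float64(-0.001), np.float64(0.002), np.float64(0.001), np.float64(0.002), np.float64(0.0), np.float64(0.001), np.float64(0.001), np.float64(-0.001)]
107 [np.float64(0.002), np.float64(0.001), np.float64(0.002), np.float64(0.001), np.float64(0.001), np.float64(0.003), np.float64(-0.0), np.float64(0.002), np.float64(-0.002)]
110 [np.float64(0.003), np.float64(0.001), np.float64(0.002), np.float64(0.001), np.float64(-0.0), np.float64(0.003), np.float64(0.001), np.float64(0.001), np.flo
[... 1592 characters left out ...]
0 [np.float64(0.001), np.float64(0.001), np.float64(0.169), np.float64(0.169), np.float64(0.169), np.float64(0.175), np.float64(0.172), np.float64(0.173), np.float64(0.173)]
143 [np.float64(0.166), np.float64(0.168), np.float64(0.168), np.float64(0.173), np.float64(0.172), np.float64(0.173), np.float64(0.173), np.float64(0.174), np.float64(0.17)]
146 [np.float64(0.167), np.float64(0.172), np.float64(0.171), np.float64(0.172), np.float64(0.171), np.float64(0.173), np.float64(0.174), np.float64(0.174), np.float64(0.173)]
149 [np.float64(0.175), np.float64(0.173), np.float64(0.175), np.float64(0.173), np.float64(0.173), np.float64(0.173), np.float64(0.172), np.float64(0.173), np.float64(0.174)]
```

View pics/d1.png

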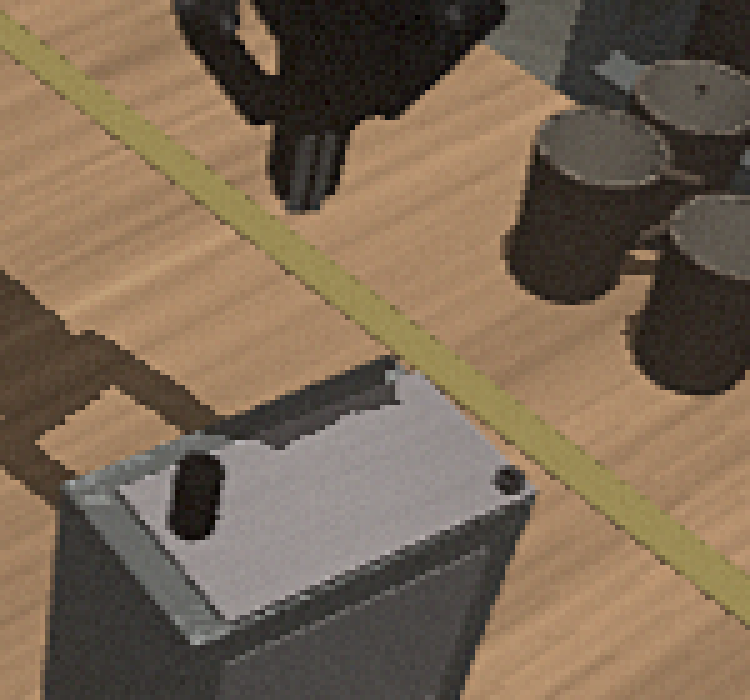

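With the jaw shut, the fingertips are at scene (350,102). By depth that is z≈0.315, while the reported TCP z is 0.282. So the real tips sit about 33 mm above the reported TCP, and the fork cleared the knob top for that reason. I'll apply this offset and check it again just above the knob.

```bash
python3 - <<'E'
from h import *
rows([(.5623,.1273,.23,154.1)])
E
```

```text
t 4.73 pos [0.539  0.1886 0.2826] psi 59.88 tilt 0.05 open 0.006 F [-0.1 -0.5  0. ] q6 -0.92
  tx -0.0414 ty 0.0509 tz 0.0526 turn -94.2
```

{"method": "move_arm", "body": {"increments": [{"tx": -0.0414,"ty": 0.051,"tz": 0.03,"turn": -94},{"tx": -0.0414,"ty": 0.051,"tz": 0.03,"turn": -94},{"tx": -0.0414,"ty": 0.051,"tz": 0.03,"turn": -94},{"tx": -0.0414,"ty": 0.051,"tz": 0.03,"turn": -94},{"tx": -0.0414,"ty": 0.051,"tz": 0.03,"turn": -94},{"tx": -0.0414,"ty": 0.051,"tz": 0.03,"turn": -94},{"tx": -0.0414,"ty": 0.051,"tz": 0.03,"turn": -94},{"tx": -0.0414,"ty": 0.051,"tz": 0.03,"turn": -94},{"tx": -0.0414,"ty": 0.051,"tz": 0.03,"turn": -94},{"tx": -0.0414,"ty": 0.051,"tz": 0.03,"turn": -94},{"tx": -0.0414,"ty": 0.051,"tz": 0.03,"turn": -94},{"tx": -0.0414,"ty": 0.051,"tz": 0.03,"turn": -94},{"tx": -0.0414,"ty": 0.051,"tz": 0.03,"turn": -94},{"tx": -0.0414,"ty": 0.051,"tz": 0.045,"turn": -94},{"tx": -0.0414,"ty": 0.051,"tz": 0.052,"turn": -94},{"tx": -0.0414,"ty": 0.051,"tz": 0.052,"turn": -94},{"tx": -0.0414,"ty": 0.051,"tz": 0.052,"turn": -94},{"tx": -0.0414,"ty": 0.051,"tz": 0.052,"turn": -94}], "gripper": 0.42}}

```text
time_s: 6.23
eef_pos: [0.5627, 0.1291, 0.2313]
eef_rot: [0.0, 0.225, 0.974, 0.0]
wrist_force: [-0.5, -0.2, -0.5]
opening: 0.418
```

```bash
python3 - <<'E'
from h import *
tips("e")
rows([(.5623,.1273,.153,154.1)])
p=cv2.imread("pics/e_scene.png")
cv2.imwrite("pics/e1.png",cv2.resize(p[80:200,280:420],None,fx=5,fy=5,interpolation=cv2.INTER_NEAREST))
E
```

```text
[0.5627 0.1291 0.2313] 154.0 open 0.418
scene lowest z (0.5,2,5%) [0.1842 0.1901 0.2038]
  tip tx [-0.0104 -0.0056  0.009 ] ty [-0.0121 -0.0038  0.0072]
top lowest z (0.5,2,5%) [0.1862 0.1897 0.1953]
  tip tx [-0.0106 -0.0016  0.0088] ty [-0.0118 -0.0053  0.0046]
t 6.33 pos [0.563  0.1288 0.2317] psi 154.0 tilt 0.06 open 0.422 F [ 0.6 -1.4 -0.2] q6 -2.67
  tx 0.0000 ty -0.0016 tz 0.0787 turn -0.1
```

View pics/e1.png

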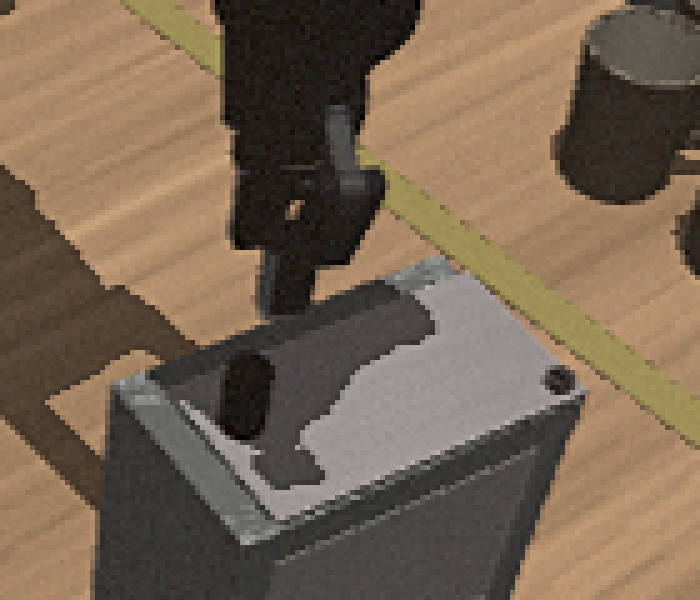

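```bash
python3 - <<'E'
from h import *
W=cloud("scene",np.load("e_scene.npy"))
for v in range(130,146): print(v,[tuple((W[v,u]*1000).round(0).astype(int).tolist()) for u in (334,337,340)])
W=cloud("top",np.load("e_top.npy"))
k=(W[...,2]>.22)&(W[...,2]<.29)&(np.hypot(W[...,0]-.563,W[...,1]-.129)<.06)
print(k.sum(),np.percentile(W[k][:,2],[0,2,5,50])); P=W[k];d=P[:,:2]-[.563,.129];c,s=np.cos(np.radians(154)),np.sin(np.radians(154));print((d@[c,s]).min(),(d@[c,s]).max(),(d@[s,-c]).min(),(d@[s,-c]).max())
E
```

```text
130 [(584, 105, 303), (599, 96, 319), (606, 96, 324)]
131 [(579, 110, 295), (598, 97, 316), (605, 97, 320)]
132 [(581, 109, 294), (598, 98, 312), (603, 100, 315)]
133 [(579, 111, 289), (600, 97, 312), (603, 101, 312)]
134 [(580, 110, 288), (588, 111, 293), (590, 116, 292)]
135 [(580, 111, 285), (588, 111, 291), (591, 116, 291)]
136 [(581, 111, 283), (589, 110, 290), (591, 117, 287)]
137 [(582, 110, 281), (588, 112, 285), (592, 117, 285)]
138 [(582, 111, 278), (588, 113, 282), (591, 118, 282)]
139 [(582, 111, 276), (589, 112, 280), (591, 119, 278)]
140 [(584, 110, 275), (587, 115, 275), (592, 118, 277)]
141 [(585, 109, 273), (589, 113, 274), (593, 117, 275)]
142 [(586, 108, 272), (588, 115, 269), (587, 125, 263)]
143 [(580, 115, 261), (517, 199, 167), (520, 205, 166)]
144 [(515, 190, 167), (520, 195, 168), (525, 200, 169)]
145 [(517, 189, 166), (522, 193, 168), (527, 199, 168)]
14 [0.26709129 0.2671697  0.26728731 0.27756717]
-0.03288803563039965 -0.01958184043583211 -0.013082030429508978 -0.008045442376258306
```

The near fingertip ends at scene (338,143) at z≈0.266, against a reported 0.2315. So the tip offset is +34 mm at this opening. I'll descend by 80 mm.

{"method": "move_arm", "body": {"increments": [{"tx": 0,"ty": -0.0015,"tz": 0.03,"turn": 0},{"tx": 0,"ty": -0.0015,"tz": 0.055,"turn": 0},{"tx": 0,"ty": -0.0015,"tz": 0.07,"turn": 0},{"tx": 0,"ty": -0.0015,"tz": 0.08,"turn": 0},{"tx": 0,"ty": -0.0015,"tz": 0.08,"turn": 0},{"tx": 0,"ty": -0.0015,"tz": 0.08,"turn": 0}]}}

```text
time_s: 6.83
eef_pos: [0.5624, 0.1271, 0.1515]
eef_rot: [0.0, 0.225, 0.974, 0.0]
wrist_force: [0.3, -0.7, 0.4]
opening: 0.416
```

```bash
python3 - <<'E'
from h import *
grab("f")
rows([(.5623,.1273,.15,154.1)])
p=cv2.imread("pics/f_scene.png")
cv2.imwrite("pics/f1.png",cv2.resize(p[80:200,280:420],None,fx=5,fy=5,interpolation=cv2.INTER_NEAREST))
E
```

```text
t 6.93 pos [0.5632 0.1272 0.1527] psi 154.0 tilt 0.15 open 0.419 F [ 0.2  0.2 -0.7] q6 -2.67
  tx 0.0009 ty -0.0003 tz 0.0027 turn -0.1
```

View pics/f1.png

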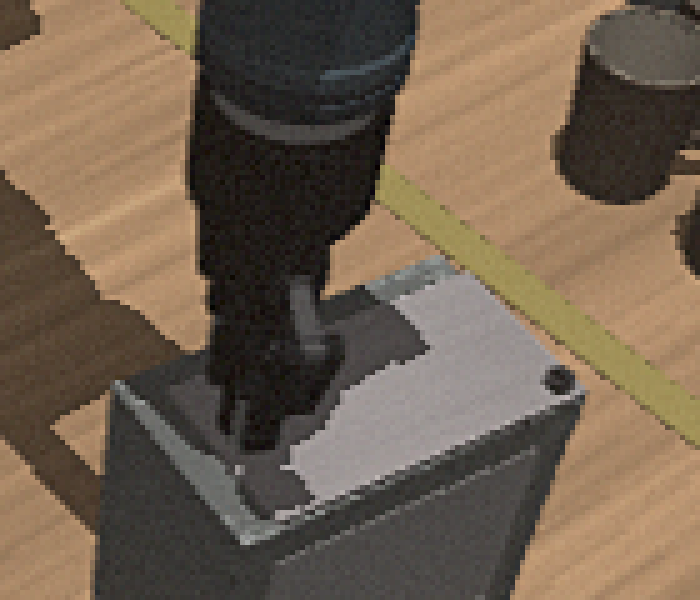

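The near finger now hides the knob, with its tip at crop (262,450) just above the plate. Swivelling.

{"method": "move_arm", "body": {"increments": [{"tx": 0.008,"ty": 0,"tz": 0,"turn": 3},{"tx": 0.02,"ty": 0.0015,"tz": 0,"turn": 7.5},{"tx": 0.034,"ty": 0.0043,"tz": 0,"turn": 13},{"tx": 0.0498,"ty": 0.0087,"tz": 0,"turn": 19},{"tx": 0.0648,"ty": 0.0145,"tz": 0,"turn": 25},{"tx": 0.079,"ty": 0.0219,"tz": 0,"turn": 31},{"tx": 0.0923,"ty": 0.0308,"tz": 0,"turn": 37},{"tx": 0.1045,"ty": 0.041,"tz": 0,"turn": 43},{"tx": 0.1156,"ty": 0.0526,"tz": 0,"turn": 49},{"tx": 0.1255,"ty": 0.0653,"tz": 0,"turn": 55},{"tx": 0.134,"ty": 0.079,"tz": 0,"turn": 61},{"tx": 0.141,"ty": 0.0935,"tz": 0,"turn": 67},{"tx": 0.1464,"ty": 0.1086,"tz": 0,"turn": 73},{"tx": 0.1503,"ty": 0.1241,"tz": 0,"turn": 79},{"tx": 0.1526,"ty": 0.14,"tz": 0,"turn": 85},{"tx": 0.1531,"ty": 0.151,"tz": 0,"turn": 89},{"tx": 0.1531,"ty": 0.159,"tz": 0,"turn": 92},{"tx": 0.1529,"ty": 0.164,"tz": 0,"turn": 94},{"tx": 0.1529,"ty": 0.164,"tz": 0,"turn": 94},{"tx": 0.1529,"ty": 0.164,"tz": 0,"turn": 94}]}}

```text
time_s: 8.6
eef_pos: [0.4972, 0.342, 0.1522]
eef_rot: [0.0, 0.866, 0.501, 0.001]
wrist_force: [0.6, -0.3, -0.1]
opening: 0.415
```

{"method": "move_arm", "body": {"increments": [{"tx": 0,"ty": 0,"tz": -0.04,"turn": 0},{"tx": 0,"ty": 0,"tz": -0.08,"turn": 0},{"tx": 0,"ty": 0,"tz": -0.12,"turn": 0},{"tx": 0,"ty": 0,"tz": -0.12,"turn": 0}]}}

```text
time_s: 8.93
eef_pos: [0.5006, 0.3431, 0.2819]
eef_rot: [0.001, 0.866, 0.5, 0.008]
wrist_force: [0.3, 0.2, 1.7]
opening: 0.42
```

```bash
python3 - <<'E'
from h import *
o=grab("g")
rows([(.5676,-.2803,.3,-18),(.5676,-.2803,.2,-18)])
a=o["scene"][0][60:260,240:460,::-1];cv2.imwrite("pics/g_s.png",cv2.resize(a,None,fx=3,fy=3))
a=o["top"][0][130:280,60:260,::-1];cv2.imwrite("pics/g_t.png",cv2.resize(a,None,fx=4,fy=4))
E
```

```text
t 9.03 pos [0.4979 0.3419 0.2744] psi 60.04 tilt 0.36 open 0.423 F [ 0.6 -0.3 -1.6] q6 -0.64
  tx -0.5042 ty 0.3711 tz -0.0256 turn 78.0
  tx -0.5042 ty 0.3711 tz 0.0744 turn 78.0
```

View pics/g_s.png

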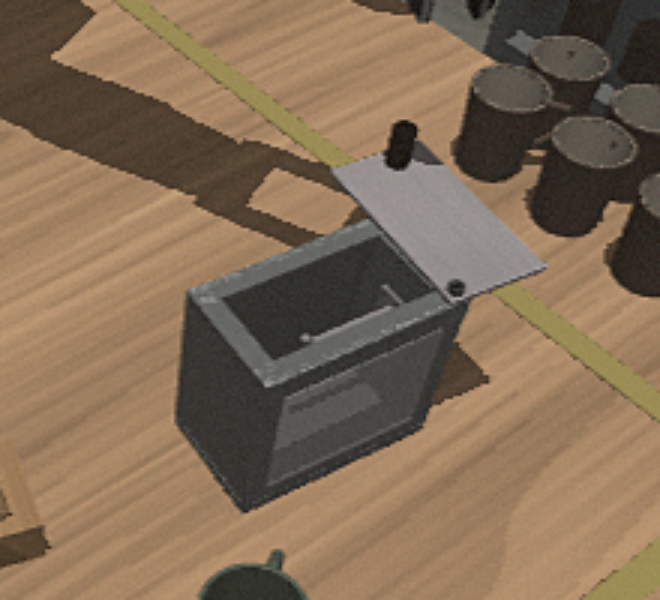

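View pics/g_t.png

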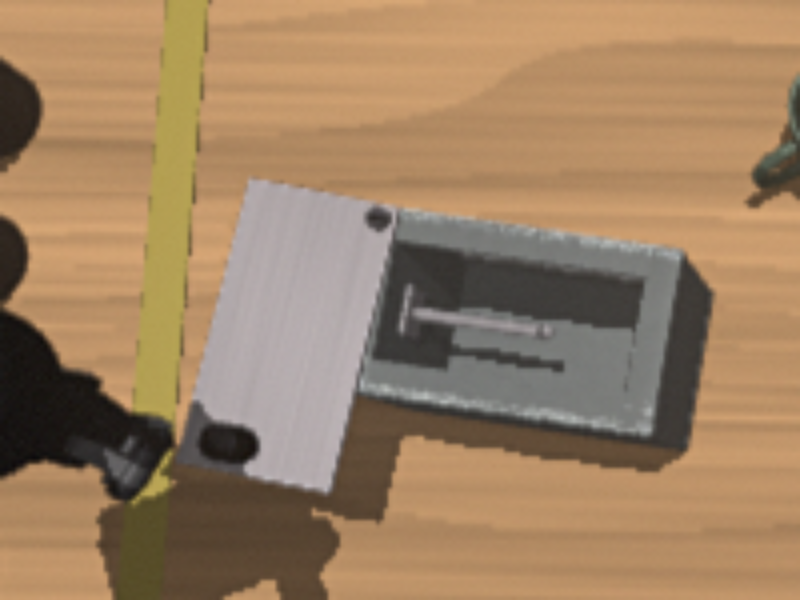

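The cover now lies off the +y end: its pivot is at crop (378,217), its knob at (228,440), and the opening is fully clear. The hook bar is visible from crop (408,312) to its tip at (545,330). I'll measure the angle, rim and hook.

```bash
python3 - <<'E'
from h import *
c0=np.array([572.3,187.2])/1000
for n in("top","scene"):
    W=cloud(n,np.load(f"g_{n}.npy"));P=W[(W[...,2]>.1685)&(W[...,2]<.176)&(np.hypot(W[...,0]-.57,W[...,1]-.26)<.17)]
    a=np.radians(-7.7);L=lambda P:(P[:,:2]-c0)@np.array([[np.cos(a),-np.sin(a)],[np.sin(a),np.cos(a)]])*1000
    l=L(P);m=l[:,1]>80;print(n,"cover rect",[np.round(k,1) for k in rect(P[m])],m.sum(),"min local y",l[m][:,1].min())
    P=W[(W[...,2]>.155)&(W[...,2]<.1715)&(np.hypot(W[...,0]-.57,W[...,1]-.187)<.13)];print(" rim",[np.round(k,1) for k in rect(P)],len(P))
    l=L(P);i=(abs(l[:,0])<25);print(" rim y inner-",l[i&(l[:,1]<0)][:,1].max(),"outer",l[i][:,1].min()); j=abs(l[:,1])<55;print(" rim x inner",l[j&(l[:,0]<0)][:,0].max(),l[j&(l[:,0]>0)][:,0].min(),"outer",l[j][:,0].min(),l[j][:,0].max())
    P=W[(W[...,2]>.105)&(W[...,2]<.14)];l=L(P);m=(abs(l[:,0])<12)&(l[:,1]>-25)&(l[:,1]<40);P=P[m];l=l[m]
    print(" hook",m.sum(),"local x mean",l[:,0].mean().round(1),"y range",l[:,1].min().round(1),l[:,1].max().round(1),"z",P[:,2].mean().round(4)); 
    t=l[:,1]<-8
    if t.any():print("  tip",np.c_[l[t],P[t][:,2]*1000].round(0).tolist()[:12])
    A=np.polyfit(l[:,1],l[:,0],1);print("  bar slope",A)
E
```

```text
top cover rect [array([561.2, 314. ]), array([ 93.1, 172.2]), np.float64(80.1)] 2579 min local y 80.0249109378426
 rim [array([553.9, 206. ]), array([224.8, 155.4]), np.float64(82.5)] 2095
 rim y inner- -75.81916341031419 outer -95.96548679660434
 rim x inner -35.600889072768794 36.27542479809993 outer -55.73878792806023 57.19815630832311
 hook 73 local x mean 0.1 y range -17.9 39.8 z 0.1189
  tip [[3.0, -10.0, 122.0], [3.0, -14.0, 126.0], [3.0, -16.0, 126.0], [0.0, -8.0, 121.0], [-0.0, -13.0, 131.0], [0.0, -15.0, 128.0], [1.0, -17.0, 127.0], [2.0, -18.0, 121.0], [-2.0, -8.0, 120.0], [-2.0, -12.0, 125.0], [-2.0, -14.0, 125.0], [-2.0, -17.0, 127.0]]
  bar slope [-0.02045314  0.32474782]
scene cover rect [array([558.9, 316.1]), array([ 91.8, 176.6]), np.float64(82.0)] 1683 min local y 80.00056910856352
 rim [array([559.8, 203.8]), array([223. , 140.8]), np.float64(82.4)] 1759
 rim y inner- -75.6446867464248 outer -96.59865335413348
 rim x inner -36.66087801742578 32.915367117571556 outer -58.367961174566965 55.88642799004807
 hook 46 local x mean -1.5 y range -18.4 37.6 z 0.1211
  tip [[-3.0, -15.0, 129.0], [-2.0, -13.0, 130.0], [-3.0, -18.0, 128.0], [1.0, -18.0, 132.0], [0.0, -14.0, 128.0], [-1.0, -10.0, 125.0], [-1.0, -18.0, 126.0], [-1.0, -15.0, 124.0], [1.0, -14.0, 126.0], [-0.0, -10.0, 122.0], [2.0, -17.0, 124.0], [1.0, -13.0, 121.0]]
  bar slope [-0.03037886 -1.24228488]
```

Checks: the cover rectangle is 92x172 mm, rotated about 92° (1.6 rad). The rim's inner edges are at ±36 and -75.7 mm, and the hook tip is at local y≈-14, z≈0.127. All of these agree with the given sizes. Next is the gauge.

{"method": "move_arm", "body": {"increments": [{"tx": -0.504,"ty": 0.371,"tz": -0.025,"turn": 78},{"tx": -0.504,"ty": 0.371,"tz": -0.025,"turn": 78},{"tx": -0.504,"ty": 0.371,"tz": -0.025,"turn": 78},{"tx": -0.504,"ty": 0.371,"tz": -0.025,"turn": 78},{"tx": -0.504,"ty": 0.371,"tz": -0.025,"turn": 78},{"tx": -0.504,"ty": 0.371,"tz": -0.025,"turn": 78},{"tx": -0.504,"ty": 0.371,"tz": -0.025,"turn": 78},{"tx": -0.504,"ty": 0.371,"tz": -0.025,"turn": 78},{"tx": -0.504,"ty": 0.371,"tz": -0.025,"turn": 78},{"tx": -0.504,"ty": 0.371,"tz": -0.025,"turn": 78},{"tx": -0.504,"ty": 0.371,"tz": -0.025,"turn": 78},{"tx": -0.504,"ty": 0.371,"tz": -0.025,"turn": 78},{"tx": -0.504,"ty": 0.371,"tz": -0.025,"turn": 78},{"tx": -0.504,"ty": 0.371,"tz": -0.025,"turn": 78},{"tx": -0.504,"ty": 0.371,"tz": -0.025,"turn": 78},{"tx": -0.504,"ty": 0.371,"tz": -0.025,"turn": 78},{"tx": -0.504,"ty": 0.371,"tz": 0.02,"turn": 78},{"tx": -0.504,"ty": 0.371,"tz": 0.05,"turn": 78},{"tx": -0.504,"ty": 0.371,"tz": 0.074,"turn": 78},{"tx": -0.504,"ty": 0.371,"tz": 0.074,"turn": 78}], "gripper": 1}}

```text
time_s: 10.7
eef_pos: [0.5614, -0.2774, 0.1884]
eef_rot: [-0.003, 0.988, -0.156, -0.006]
wrist_force: [-1.3, 1.0, -1.8]
opening: 0.997
```

{"method": "move_arm", "body": {"increments": [{"tx": 0,"ty": 0,"tz": 0,"turn": 0},{"tx": 0,"ty": 0,"tz": 0,"turn": 0}]}}

```text
time_s: 10.87
eef_pos: [0.5663, -0.2806, 0.1982]
eef_rot: [0.0, 0.988, -0.156, 0.001]
wrist_force: [-0.6, 0.4, -0.2]
opening: 0.999
```

```bash
python3 - <<'E'
from h import *
tips("i")
rows([(.5676,-.2803,.12,-18),(.5676,-.2803,.078,-18)])
p=cv2.imread("pics/i_scene.png");cv2.imwrite("pics/i1.png",cv2.resize(p[170:340,70:250],None,fx=4,fy=4))
p=cv2.imread("pics/i_top.png");cv2.imwrite("pics/i2.png",cv2.resize(p[150:290,330:480],None,fx=4,fy=4))
W=cloud("scene",np.load("i_scene.npy"))
k=(W[...,2]>.2)&(W[...,2]<.27)&(np.hypot(W[...,0]-.5676,W[...,1]+.28)<.1);P=W[k];print(k.sum(),np.percentile(P[:,2],[0,1,5,20]))
d=P[:,:2]-pose()[0][:2];c,s=np.cos(np.radians(-18)),np.sin(np.radians(-18));tx=d@[c,s];print(np.percentile(tx,[1,25,50,75,99]).round(4),np.percentile(d@[s,-c],[1,99]).round(4))
E
```

```text
[ 0.5663 -0.2806  0.1982] -18.0 open 0.999
scene lowest z (0.5,2,5%) [0.1487 0.1495 0.1505]
  tip tx [-0.0224  0.003   0.0243] ty [-0.006  -0.0007  0.089 ]
top lowest z (0.5,2,5%) [0.1495 0.1924 0.2867]
  tip tx [-0.0045  0.0006  0.0058] ty [0.0841 0.0876 0.0884]
t 10.97 pos [ 0.567  -0.2811  0.1996] psi -17.97 tilt 0.23 open 1.0 F [-0.4 -0.1  0. ] q6 -0.33
  tx 0.0003 ty -0.0009 tz 0.0796 turn 0.0
  tx 0.0003 ty -0.0009 tz 0.1216 turn 0.0
71 [0.24271047 0.24363338 0.24476844 0.25022352]
[-0.0494  0.0469  0.0519  0.0543  0.0555] [-0.0102  0.0113]
```

View pics/i1.png

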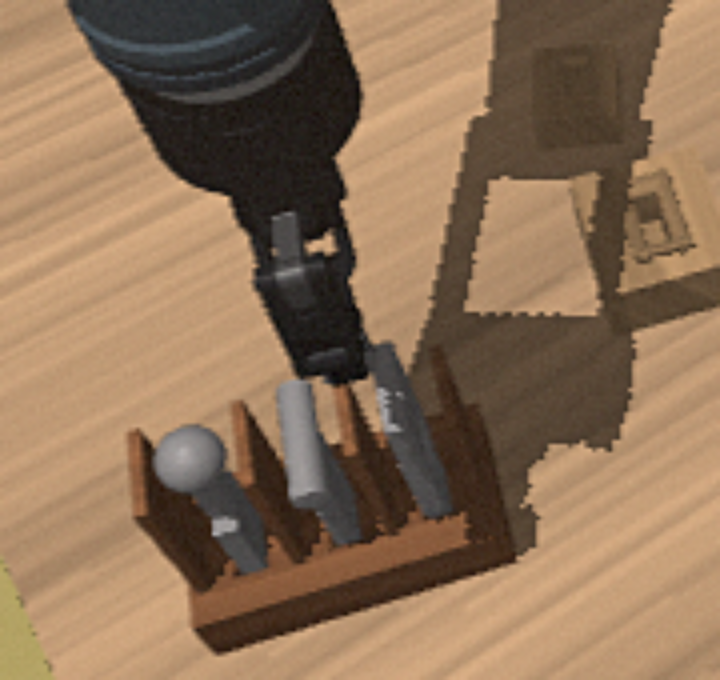

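View pics/i2.png

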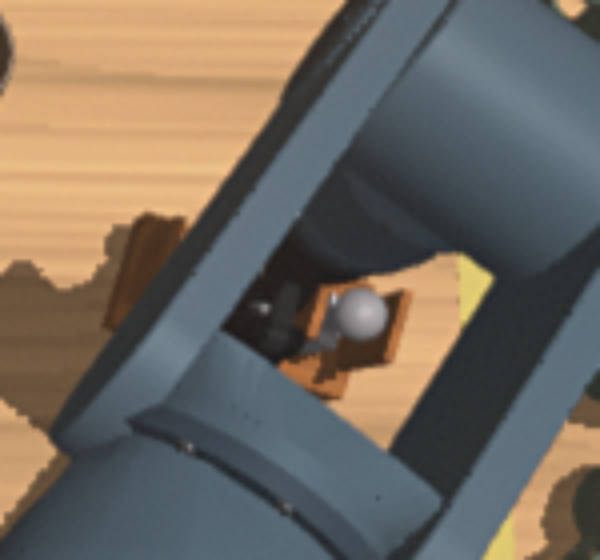

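Open tips measure z≈0.243 at a reported 0.199, an offset of +44 mm, so the swing-back matches. The gauge top (crop (385,350)) is centred between the fingers to within 1 mm. Descending and gripping the narrow edges.

{"method": "move_arm", "body": {"increments": [{"tx": 0,"ty": -0.0005,"tz": 0.03,"turn": 0},{"tx": 0,"ty": -0.0005,"tz": 0.06,"turn": 0},{"tx": 0,"ty": -0.0005,"tz": 0.085,"turn": 0},{"tx": 0,"ty": -0.0005,"tz": 0.105,"turn": 0},{"tx": 0,"ty": -0.0005,"tz": 0.115,"turn": 0},{"tx": 0,"ty": -0.0005,"tz": 0.12,"turn": 0},{"tx": 0,"ty": -0.0005,"tz": 0.12,"turn": 0},{"tx": 0,"ty": -0.0005,"tz": 0.12,"turn": 0}]}}

```text
time_s: 11.63
eef_pos: [0.5671, -0.2806, 0.0788]
eef_rot: [0.001, 0.988, -0.156, 0.001]
wrist_force: [0.8, -0.3, 0.8]
opening: 0.999
```

{"method": "move_arm", "body": {"increments": [{"tx": 0,"ty": 0,"tz": 0,"turn": 0},{"tx": 0,"ty": 0,"tz": 0,"turn": 0},{"tx": 0,"ty": 0,"tz": 0,"turn": 0},{"tx": 0,"ty": 0,"tz": 0,"turn": 0},{"tx": 0,"ty": 0,"tz": 0,"turn": 0},{"tx": 0,"ty": 0,"tz": 0,"turn": 0},{"tx": 0,"ty": 0,"tz": 0,"turn": 0},{"tx": 0,"ty": 0,"tz": 0,"turn": 0}], "gripper": 0.45}}

```text
time_s: 12.3
eef_pos: [0.5669, -0.2805, 0.0784]
eef_rot: [0.001, 0.988, -0.156, 0.001]
wrist_force: [0.2, -0.3, 5.1]
opening: 0.585
```

The jaws stopped at 0.585, about 50 mm, so the gauge is held. Lifting.

{"method": "move_arm", "body": {"increments": [{"tx": 0,"ty": 0,"tz": -0.01,"turn": 0},{"tx": 0,"ty": 0,"tz": -0.03,"turn": 0},{"tx": 0,"ty": 0,"tz": -0.06,"turn": 0},{"tx": 0,"ty": 0,"tz": -0.09,"turn": 0},{"tx": 0,"ty": 0,"tz": -0.12,"turn": 0},{"tx": 0,"ty": 0,"tz": -0.15,"turn": 0},{"tx": 0,"ty": 0,"tz": -0.17,"turn": 0},{"tx": 0,"ty": 0,"tz": -0.17,"turn": 0},{"tx": 0,"ty": 0,"tz": -0.17,"turn": 0}], "gripper": 0.45}}

```text
time_s: 13.05
eef_pos: [0.5663, -0.2801, 0.2481]
eef_rot: [0.0, 0.988, -0.156, 0.001]
wrist_force: [-0.1, 0.5, -2.8]
opening: 0.573
```

```bash
python3 - <<'E'
from h import *
grab("j")
rows([(.4955,-.0953,.248,-17.1),(.4955,-.0953,.145,-17.1)])
p=cv2.imread("pics/j_scene.png");cv2.imwrite("pics/j1.png",cv2.resize(p[120:340,70:270],None,fx=3,fy=3))
E
```

```text
t 13.15 pos [ 0.565  -0.2792  0.2449] psi -18.0 tilt 0.2 open 0.576 F [-0.3  0.4 -2.4] q6 -0.33
  tx -0.1229 ty -0.1534 tz -0.0031 turn -0.9
  tx -0.1229 ty -0.1534 tz 0.0999 turn -0.9
```

View pics/j1.png

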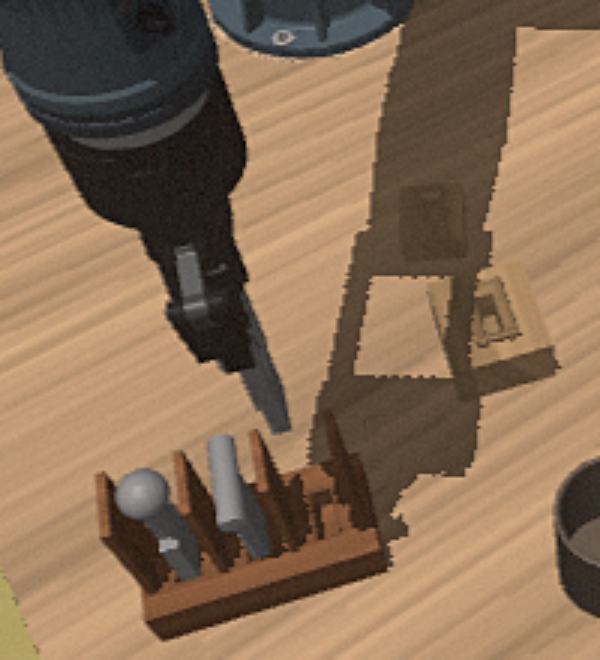

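The gauge hangs upright in the jaws (crop (265,380)), and the other two gauges are unmoved. Next I'll carry it to above the stand.

{"method": "move_arm", "body": {"increments": [{"tx": -0.03,"ty": -0.03,"tz": 0,"turn": -1},{"tx": -0.06,"ty": -0.065,"tz": 0,"turn": -1},{"tx": -0.09,"ty": -0.1,"tz": 0,"turn": -1},{"tx": -0.11,"ty": -0.135,"tz": 0,"turn": -1},{"tx": -0.1235,"ty": -0.152,"tz": 0,"turn": -1},{"tx": -0.1235,"ty": -0.154,"tz": 0,"turn": -1},{"tx": -0.1235,"ty": -0.154,"tz": 0.03,"turn": -1},{"tx": -0.1235,"ty": -0.154,"tz": 0.06,"turn": -1},{"tx": -0.1235,"ty": -0.154,"tz": 0.08,"turn": -1},{"tx": -0.1235,"ty": -0.154,"tz": 0.09,"turn": -1},{"tx": -0.1235,"ty": -0.154,"tz": 0.09,"turn": -1},{"tx": -0.1235,"ty": -0.154,"tz": 0.09,"turn": -1},{"tx": -0.1235,"ty": -0.154,"tz": 0.09,"turn": -1}], "gripper": 0.45}}

```text
time_s: 14.23
eef_pos: [0.497, -0.0959, 0.1581]
eef_rot: [0.0, 0.989, -0.148, 0.001]
wrist_force: [0.2, -0.1, -1.5]
opening: 0.576
```

```bash
python3 - <<'E'
from h import *
o=grab("k")
rows([(.4955,-.0953,.145,-17.1),(.4955,-.0953,.078,-17.1)])
p=cv2.imread("pics/k_scene.png");cv2.imwrite("pics/k1.png",cv2.resize(p[120:270,150:330],None,fx=4,fy=4))
W=cloud("scene",o["scene"][1]);k=(W[...,2]>.075)&(W[...,2]<.19)&(np.hypot(W[...,0]-.495,W[...,1]+.095)<.06);P=W[k]
g=o["scene"][0][k].astype(int)
a=np.radians(-17.1);L=(P[:,:2]-[.4955,-.0953])@np.array([[np.cos(a),-np.sin(a)],[np.sin(a),np.cos(a)]])*1000
for z in np.arange(.075,.19,.01):
    m=(P[:,2]>=z)&(P[:,2]<z+.01)
    if m.sum()>2: print(round(z,3),m.sum(),np.percentile(L[m],[3,50,97],axis=0).round(1).T.tolist(),g[m].mean(0).round())
E
```

```text
t 14.33 pos [ 0.4972 -0.0959  0.1585] psi -17.01 tilt 0.16 open 0.575 F [ 0.2 -0.7 -1.8] q6 -0.13
  tx -0.0018 ty -0.0001 tz 0.0135 turn 0.1
  tx -0.0018 ty -0.0001 tz 0.0805 turn 0.1
0.095 16 [[-2.7, 17.4, 19.4], [-6.4, -2.9, 5.7]] [71. 63. 58.]
0.105 17 [[-9.7, 17.4, 18.7], [-6.3, -2.7, 3.6]] [71. 66. 62.]
0.115 20 [[-9.9, 17.2, 19.8], [-6.3, -4.6, 4.8]] [69. 65. 62.]
0.125 12 [[-11.4, 17.1, 19.5], [-6.4, -4.9, 4.2]] [68. 62. 60.]
0.135 18 [[-17.3, 23.7, 26.3], [-6.5, -5.5, 2.9]] [69. 64. 60.]
0.145 27 [[-4.7, 24.8, 27.0], [-6.3, -3.6, 4.4]] [67. 62. 60.]
0.155 20 [[-20.7, 25.4, 27.2], [-6.6, -1.0, 5.5]] [69. 63. 60.]
0.165 18 [[3.1, 25.5, 26.5], [-6.3, -1.3, 4.9]] [68. 63. 59.]
0.175 15 [[24.8, 25.5, 26.8], [-6.0, -1.4, 4.9]] [64. 60. 58.]
```

View pics/k1.png

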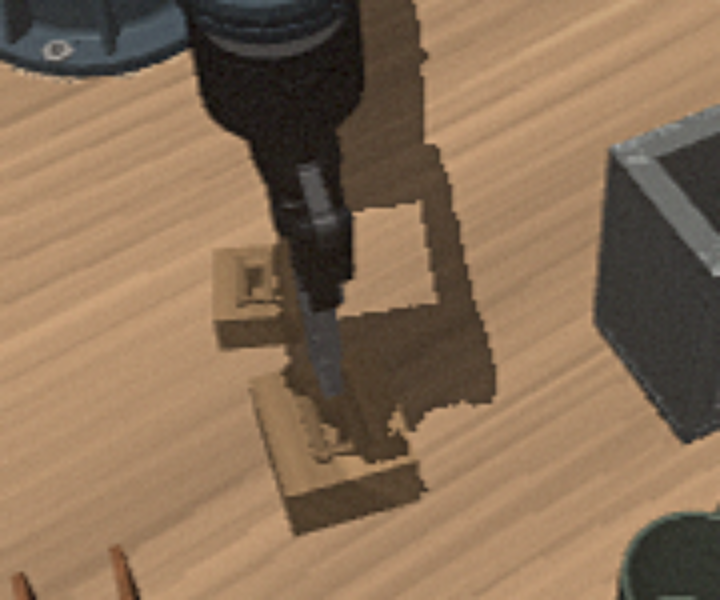

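The foot edge is at local +17.2 mm (17 is ideal), its faces are at about -6.4 and +5.7, and there is no tilt. It is centred over the slot, so I'll lower it.

{"method": "move_arm", "body": {"increments": [{"tx": -0.0005,"ty": 0,"tz": 0.015,"turn": 0},{"tx": -0.0005,"ty": 0,"tz": 0.03,"turn": 0},{"tx": -0.0005,"ty": 0,"tz": 0.04,"turn": 0},{"tx": -0.0005,"ty": 0,"tz": 0.05,"turn": 0},{"tx": -0.0005,"ty": 0,"tz": 0.06,"turn": 0},{"tx": -0.0005,"ty": 0,"tz": 0.07,"turn": 0},{"tx": -0.0005,"ty": 0,"tz": 0.076,"turn": 0},{"tx": -0.0005,"ty": 0,"tz": 0.079,"turn": 0},{"tx": -0.0005,"ty": 0,"tz": 0.079,"turn": 0},{"tx": -0.0005,"ty": 0,"tz": 0.079,"turn": 0}], "gripper": 0.45}}

```text
time_s: 15.17
eef_pos: [0.4955, -0.095, 0.0784]
eef_rot: [-0.0, 0.989, -0.148, -0.0]
wrist_force: [-4.0, 1.9, 5.1]
opening: 0.575
```

```bash
python3 - <<'E'
from h import *
o=grab("l")
rows([(.4955,-.0953,.078,-17.1)])
p=cv2.imread("pics/l_scene.png");cv2.imwrite("pics/l1.png",cv2.resize(p[120:270,150:330],None,fx=4,fy=4))
E
```

```text
t 15.27 pos [ 0.4955 -0.0951  0.0784] psi -16.99 tilt 0.04 open 0.577 F [-3.8  1.4  5. ] q6 -0.13
  tx 0.0000 ty 0.0002 tz 0.0004 turn 0.1
```

View pics/l1.png

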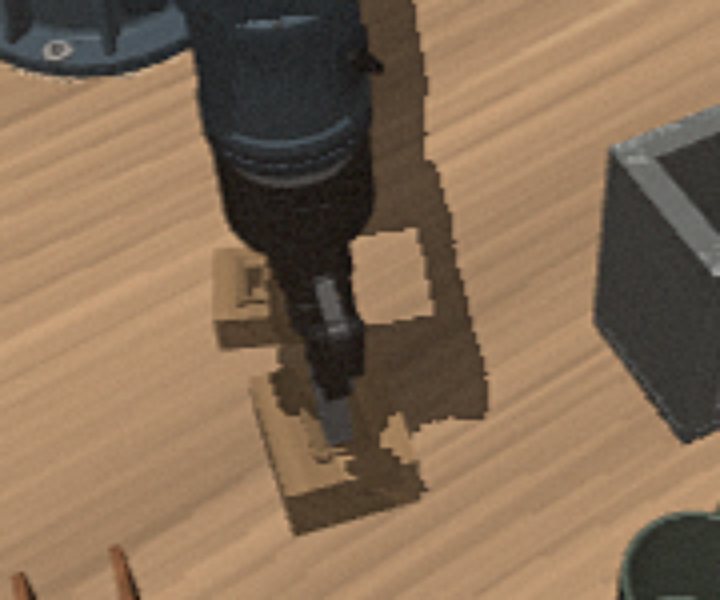

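The foot is in the slot: z is down at the 0.078 level with a 5 N seat force. Releasing, backing off upward and turning 90°.

{"method": "move_arm", "body": {"increments": [{"tx": 0,"ty": 0,"tz": 0,"turn": 0},{"tx": 0,"ty": 0,"tz": 0,"turn": 0},{"tx": 0,"ty": 0,"tz": 0,"turn": 0},{"tx": 0,"ty": 0,"tz": 0,"turn": 0},{"tx": 0,"ty": 0,"tz": 0,"turn": 0},{"tx": 0,"ty": 0,"tz": 0,"turn": 0},{"tx": 0,"ty": 0,"tz": -0.03,"turn": 0},{"tx": 0,"ty": 0,"tz": -0.07,"turn": 0},{"tx": 0,"ty": 0,"tz": -0.1,"turn": 0},{"tx": 0,"ty": 0,"tz": -0.1,"turn": 0}], "gripper": 1}}

```text
time_s: 16.1
eef_pos: [0.4998, -0.0969, 0.185]
eef_rot: [0.002, 0.989, -0.148, 0.006]
wrist_force: [1.1, -1.3, 0.7]
opening: 1.001
```

{"method": "move_arm", "body": {"increments": [{"tx": 0,"ty": 0,"tz": 0,"turn": -90},{"tx": 0,"ty": 0,"tz": 0,"turn": -90},{"tx": 0,"ty": 0,"tz": 0,"turn": -90},{"tx": 0,"ty": 0,"tz": 0,"turn": -90},{"tx": 0,"ty": 0,"tz": 0,"turn": -90},{"tx": 0,"ty": 0,"tz": 0,"turn": -90},{"tx": 0,"ty": 0,"tz": 0,"turn": -90},{"tx": 0,"ty": 0,"tz": 0,"turn": -90},{"tx": 0,"ty": 0,"tz": 0,"turn": -90},{"tx": 0,"ty": 0,"tz": 0,"turn": -90},{"tx": 0,"ty": 0,"tz": 0,"turn": -90},{"tx": 0,"ty": 0,"tz": 0,"turn": -90},{"tx": 0,"ty": 0,"tz": 0,"turn": -90},{"tx": 0,"ty": 0,"tz": 0,"turn": -90},{"tx": 0,"ty": 0,"tz": 0,"turn": -90}], "gripper": 0.7}}

```text
time_s: 17.35
eef_pos: [0.4955, -0.0951, 0.1776]
eef_rot: [-0.0, 0.805, 0.594, -0.0]
wrist_force: [0.1, 0.1, -0.3]
opening: 0.698
```

```bash
python3 - <<'E'
from h import *
o=grab("m")
p=cv2.imread("pics/m_scene.png");cv2.imwrite("pics/m1.png",cv2.resize(p[120:270,150:330],None,fx=4,fy=4))
for n in("scene","top"):
    W=cloud(n,o[n][1]);k=(W[...,2]>.142)&(W[...,2]<.156)&(np.hypot(W[...,0]-.495,W[...,1]+.095)<.05);P=W[k]
    if len(P)>8:print(n,len(P),"top z",np.median(P[:,2]),"mean",P.mean(0).round(4),[np.round(x,1) for x in rect(P)])
rows([(.4955,-.0953,.12,72.9),(.4955,-.0953,.08,72.9)])
E
```

```text
scene 117 top z 0.15023050366949364 mean [ 0.4976 -0.0965  0.1499] [array([495.4, -95.3]), array([12.2, 50.1]), np.float64(73.1)]
t 17.45 pos [ 0.4956 -0.0951  0.1778] psi 72.88 tilt 0.01 open 0.699 F [ 0.1 -0.8  0.3] q6 -1.7
  tx -0.0002 ty -0.0000 tz 0.0578 turn -0.0
  tx -0.0002 ty -0.0000 tz 0.0978 turn -0.0
```

View pics/m1.png

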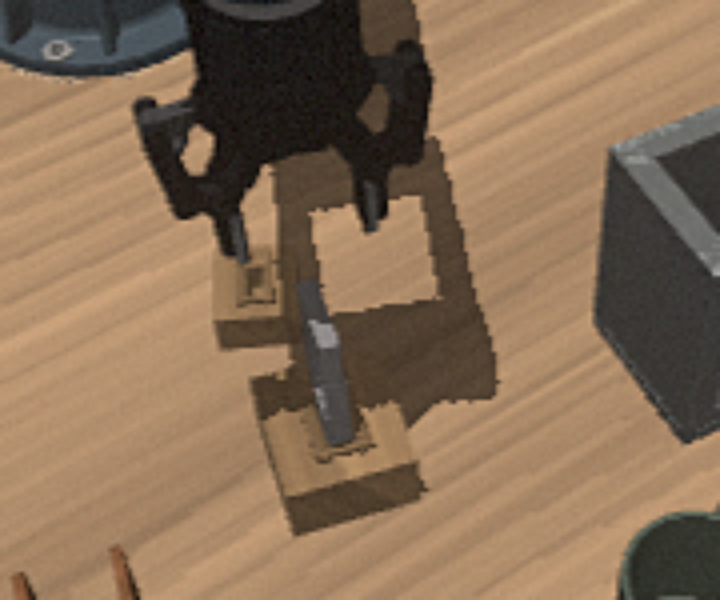

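The gauge stands released and upright. The light band is crop (325,335), and by depth the top is 12x50 mm at (0.4954,-0.0953), z=0.150. The jaws are centred over it, so I'll take it across the faces.

{"method": "move_arm", "body": {"increments": [{"tx": 0,"ty": 0,"tz": 0.03,"turn": 0},{"tx": 0,"ty": 0,"tz": 0.055,"turn": 0},{"tx": 0,"ty": 0,"tz": 0.075,"turn": 0},{"tx": 0,"ty": 0,"tz": 0.085,"turn": 0},{"tx": 0,"ty": 0,"tz": 0.088,"turn": 0},{"tx": 0,"ty": 0,"tz": 0.088,"turn": 0},{"tx": 0,"ty": 0,"tz": 0.088,"turn": 0}], "gripper": 0.7}}

```text
time_s: 18.03
eef_pos: [0.4965, -0.0955, 0.091]
eef_rot: [0.001, 0.804, 0.595, 0.0]
wrist_force: [-0.2, 0.6, -0.6]
opening: 0.696
```

{"method": "move_arm", "body": {"increments": [{"tx": 0,"ty": 0,"tz": 0,"turn": 0},{"tx": 0,"ty": 0,"tz": 0,"turn": 0},{"tx": 0,"ty": 0,"tz": 0,"turn": 0},{"tx": 0,"ty": 0,"tz": 0,"turn": 0},{"tx": 0,"ty": 0,"tz": 0,"turn": 0},{"tx": 0,"ty": 0,"tz": 0,"turn": 0},{"tx": 0,"ty": 0,"tz": 0,"turn": 0},{"tx": 0,"ty": 0,"tz": 0,"turn": 0},{"tx": 0,"ty": 0,"tz": 0,"turn": 0}], "gripper": 0.02}}

```text
time_s: 18.78
eef_pos: [0.4962, -0.0953, 0.0907]
eef_rot: [0.0, 0.804, 0.595, 0.0]
wrist_force: [-0.6, 0.9, 5.6]
opening: 0.127
```

```bash
python3 - <<'E'
from h import *
o=grab("n");rows([])
p=cv2.imread("pics/n_scene.png");cv2.imwrite("pics/n1.png",cv2.resize(p[120:270,150:330],None,fx=4,fy=4))
E
```

```text
t 18.88 pos [ 0.4962 -0.0953  0.0908] psi 73.01 tilt 0.07 open 0.127 F [-0.2 -0.2  5.3] q6 -1.7
```

View pics/n1.png

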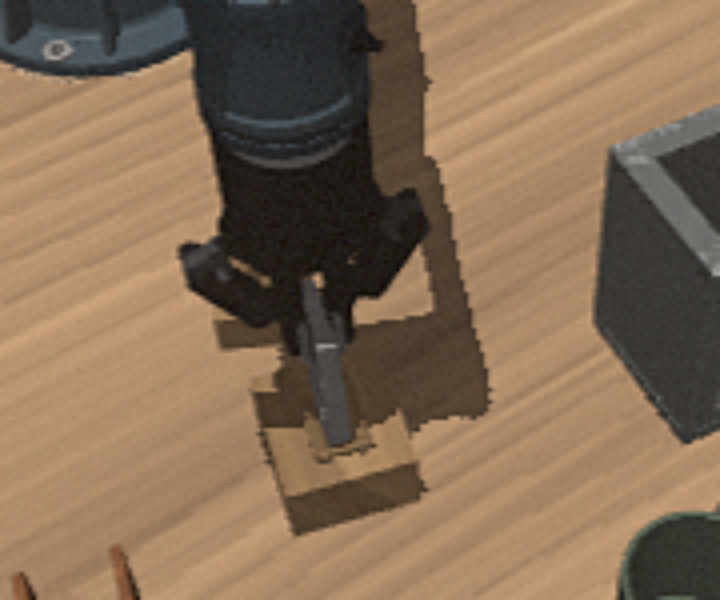

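Held at 0.127, about 11–12 mm across the flats. Lifting.

{"method": "move_arm", "body": {"increments": [{"tx": 0,"ty": 0,"tz": -0.01,"turn": 0},{"tx": 0,"ty": 0,"tz": -0.03,"turn": 0},{"tx": 0,"ty": 0,"tz": -0.055,"turn": 0},{"tx": 0,"ty": 0,"tz": -0.09,"turn": 0},{"tx": 0,"ty": 0,"tz": -0.125,"turn": 0},{"tx": 0,"ty": 0,"tz": -0.16,"turn": 0},{"tx": 0,"ty": 0,"tz": -0.195,"turn": 0},{"tx": 0,"ty": 0,"tz": -0.22,"turn": 0},{"tx": 0,"ty": 0,"tz": -0.22,"turn": 0},{"tx": 0,"ty": 0,"tz": -0.22,"turn": 0}], "gripper": 0.02}}

```text
time_s: 19.72
eef_pos: [0.4961, -0.0954, 0.3116]
eef_rot: [0.001, 0.804, 0.595, 0.001]
wrist_force: [0.3, 0.6, -2.9]
opening: 0.129
```

```bash
python3 - <<'E'
from h import *
rows([(.5675,.1515,.31,82.4)])
E
```

```text
t 19.72 pos [ 0.4961 -0.0954  0.3116] psi 73.01 tilt 0.17 open 0.129 F [ 0.3  0.6 -2.9] q6 -1.7
  tx 0.2570 ty -0.0039 tz 0.0016 turn -9.4
```

{"method": "move_arm", "body": {"increments": [{"tx": 0.025,"ty": 0,"tz": 0,"turn": -1},{"tx": 0.06,"ty": -0.001,"tz": 0,"turn": -3},{"tx": 0.1,"ty": -0.002,"tz": 0,"turn": -5},{"tx": 0.14,"ty": -0.002,"tz": 0,"turn": -7},{"tx": 0.18,"ty": -0.003,"tz": 0,"turn": -8},{"tx": 0.215,"ty": -0.003,"tz": 0,"turn": -9.4},{"tx": 0.24,"ty": -0.004,"tz": 0,"turn": -9.4},{"tx": 0.253,"ty": -0.004,"tz": 0,"turn": -9.4},{"tx": 0.257,"ty": -0.004,"tz": 0,"turn": -9.4},{"tx": 0.257,"ty": -0.004,"tz": 0.01,"turn": -9.4},{"tx": 0.257,"ty": -0.004,"tz": 0.02,"turn": -9.4},{"tx": 0.257,"ty": -0.004,"tz": 0.02,"turn": -9.4},{"tx": 0.257,"ty": -0.004,"tz": 0.02,"turn": -9.4},{"tx": 0.257,"ty": -0.004,"tz": 0.02,"turn": -9.4}], "gripper": 0.02}}

```text
time_s: 20.88
eef_pos: [0.5668, 0.1506, 0.2899]
eef_rot: [-0.0, 0.753, 0.658, -0.0]
wrist_force: [-0.5, -0.7, -2.1]
opening: 0.13
```

```bash
cat >> h.py <<'E'
C0=np.array([.5723,.1872]);CY=np.radians(-7.6)
def cab(P): return np.c_[(P[:,:2]-C0)@np.array([[np.cos(CY),-np.sin(CY)],[np.sin(CY),np.cos(CY)]]),P[:,2]]*1000
E
python3 - <<'E'
from h import *
o=grab("p")
rows([(.5675,.1515,.29,82.4)])
p=cv2.imread("pics/p_scene.png");cv2.imwrite("pics/p1.png",cv2.resize(p[60:240,250:450],None,fx=4,fy=4)[:600])
W=cloud("scene",o["scene"][1]);l=cab(W.reshape(-1,3)); m=(abs(l[:,0])<60)&(l[:,1]>-100)&(l[:,1]<30)&(l[:,2]>195)&(l[:,2]<350)
g=o["scene"][0].reshape(-1,3)
for z in range(195,350,10):
    k=m&(l[:,2]>=z)&(l[:,2]<z+10)
    if k.sum()>2: print(z,k.sum(),"x",np.percentile(l[k][:,0],[2,50,98]).round(1),"y",np.percentile(l[k][:,1],[2,50,98]).round(1),g[k].mean(0).round())
E
```

```text
t 20.98 pos [0.5672 0.1511 0.2905] psi 82.34 tilt 0.05 open 0.132 F [-0.4 -0.7 -1.4] q6 -1.38
  tx 0.0005 ty 0.0002 tz 0.0005 turn -0.1
215 40 x [-16.8   4.   15.7] y [-44.8 -43.4 -32.8] [67. 63. 61.]
225 48 x [-18.    6.9  15.9] y [-45.  -43.5 -32.6] [69. 65. 62.]
235 53 x [-17.2   3.2  16.2] y [-45.2 -43.5 -34.5] [67. 63. 61.]
245 46 x [-16.8   2.4  15. ] y [-45.1 -43.6 -38.4] [67. 63. 61.]
255 67 x [-25.3   1.1  23. ] y [-45.3 -43.5 -32.8] [67. 63. 60.]
265 103 x [-25.4  -3.4  23.6] y [-44.8 -40.8 -32.8] [67. 64. 62.]
275 62 x [-25.6 -15.8  24.2] y [-44.9 -41.9 -32.9] [68. 64. 62.]
285 53 x [-25.7  14.4  24.1] y [-45.  -42.8 -32.5] [72. 66. 63.]
295 66 x [-26.1  14.8  23.8] y [-45.  -43.5 -33. ] [75. 69. 64.]
305 77 x [-25.3   5.2  23.1] y [-45.2 -43.8 -32.9] [68. 63. 61.]
315 53 x [-25.3  17.1  23.6] y [-50.2 -43.6 -34.6] [69. 65. 60.]
325 80 x [-7.9  9.1 23.8] y [-57.9 -46.3 -34.9] [55. 51. 48.]
335 98 x [-7.6  9.4 24. ] y [-57.9 -44.8 -20.7] [53. 49. 45.]
345 79 x [-5.   9.7 23.2] y [-57.7 -42.2 -23.7] [57. 54. 51.]
```

View pics/p1.png

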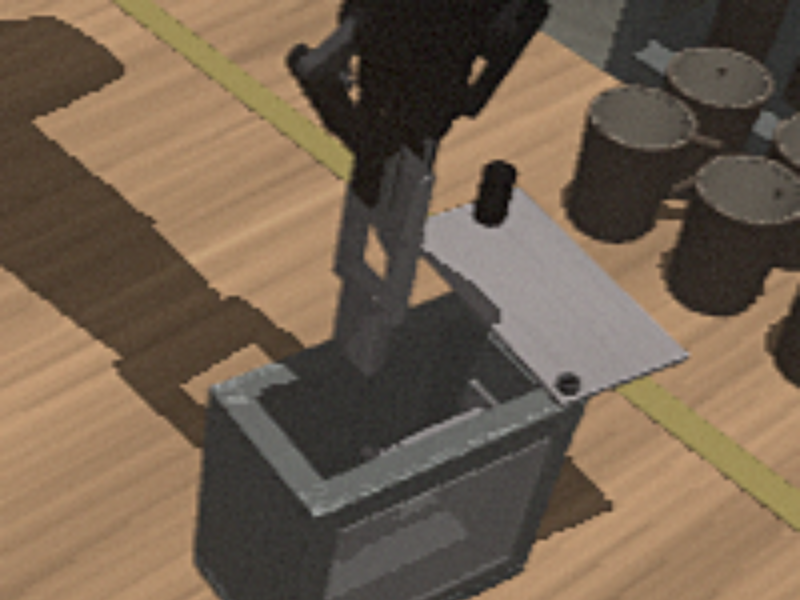

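The gauge hangs upright in the jaws, with its window at crop (375,255). In cabinet axes it spans x -25.5..+24 and y -45..-32.5, with its foot at z≈215 mm. It clears the rim (±36, -75) and the hook tip (-18). Descending with a 1 mm x correction.

{"method": "move_arm", "body": {"increments": [{"tx": 0.001,"ty": 0.001,"tz": 0.01,"turn": 0},{"tx": 0.001,"ty": 0.001,"tz": 0.025,"turn": 0},{"tx": 0.001,"ty": 0.001,"tz": 0.04,"turn": 0},{"tx": 0.001,"ty": 0.001,"tz": 0.055,"turn": 0},{"tx": 0.001,"ty": 0.001,"tz": 0.07,"turn": 0},{"tx": 0.001,"ty": 0.001,"tz": 0.085,"turn": 0},{"tx": 0.001,"ty": 0.001,"tz": 0.1,"turn": 0},{"tx": 0.001,"ty": 0.001,"tz": 0.115,"turn": 0},{"tx": 0.001,"ty": 0.001,"tz": 0.13,"turn": 0},{"tx": 0.001,"ty": 0.001,"tz": 0.143,"turn": 0},{"tx": 0.001,"ty": 0.001,"tz": 0.154,"turn": 0},{"tx": 0.001,"ty": 0.001,"tz": 0.162,"turn": 0},{"tx": 0.001,"ty": 0.001,"tz": 0.166,"turn": 0},{"tx": 0.001,"ty": 0.001,"tz": 0.167,"turn": 0},{"tx": 0.001,"ty": 0.001,"tz": 0.167,"turn": 0},{"tx": 0.001,"ty": 0.001,"tz": 0.167,"turn": 0}], "gripper": 0.02}}

```text
time_s: 22.32
eef_pos: [0.5687, 0.1527, 0.1238]
eef_rot: [0.0, 0.752, 0.659, 0.001]
wrist_force: [0.2, 0.2, -1.3]
opening: 0.128
```

```bash
python3 - <<'E'
from h import *
o=grab("r")
rows([(.5743,.2021,.1235,82.4)])
p=cv2.imread("pics/r_scene.png");cv2.imwrite("pics/r1.png",cv2.resize(p[60:240,250:450],None,fx=4,fy=4)[:600])
W=cloud("scene",o["scene"][1]);l=cab(W.reshape(-1,3)); m=(abs(l[:,0])<34)&(l[:,1]>-74)&(l[:,1]<30)&(l[:,2]>100)&(l[:,2]<220)
for z in range(100,220,8):
    k=m&(l[:,2]>=z)&(l[:,2]<z+8)
    if k.sum()>2: print(z,k.sum(),"x",np.percentile(l[k][:,0],[2,50,98]).round(1),"y",np.percentile(l[k][:,1],[2,50,98]).round(1))
E
```

```text
t 22.42 pos [0.5687 0.1527 0.1239] psi 82.41 tilt 0.09 open 0.133 F [-0.2  0.8 -1.6] q6 -1.38
  tx 0.0497 ty -0.0010 tz 0.0004 turn 0.0
100 10 x [-17.4 -15.3 -10.8] y [-37.2 -33.4 -31.1]
108 10 x [-22.9 -16.4 -14.8] y [-41.8 -37.9 -30.6]
116 40 x [-24.6  -3.9   1.2] y [-42.5   1.3  26.8]
124 8 x [-24.1 -19.6 -15.2] y [-42.2 -41.3 -39.6]
132 21 x [-25.4  -9.7  12.8] y [-42.8 -41.5 -40.5]
140 15 x [-22.7   5.   17.1] y [-42.9 -41.6 -40. ]
148 17 x [-14.4  15.3  23.7] y [-46.  -41.6 -33.3]
156 32 x [-1.2 15.3 25.8] y [-54.1 -42.5 -31.6]
164 50 x [-4.4 12.3 33.6] y [-56.3 -42.    0.1]
172 46 x [-3.1 10.9 25. ] y [-55.8 -42.2 -19.7]
180 74 x [ 1.2 10.6 24.1] y [-55.  -37.8 -21.2]
188 29 x [-2.3  6.7 12.3] y [-55.3 -29.9 -23.8]
196 56 x [-8.1 11.2 14. ] y [-69.8 -29.5  -0.8]
204 98 x [-9.5 10.6 14. ] y [-71.8 -49.9   1.6]
212 56 x [-10.2  11.2  16.2] y [-72.2 -28.6   9.7]
```

View pics/r1.png

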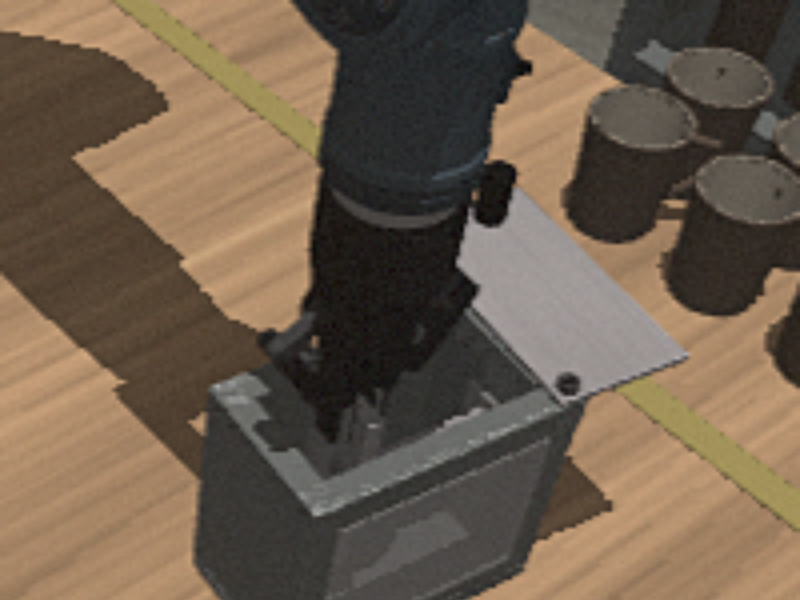

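The gauge is inside with no contact force. Its centre is at y≈-36.5, and the eye is about 19.5 mm above the bar, within the 12–27 window. Next I'll slide it +y over the tip to the seat.

{"method": "move_arm", "body": {"increments": [{"tx": 0.003,"ty": 0,"tz": 0,"turn": 0},{"tx": 0.008,"ty": 0,"tz": 0,"turn": 0},{"tx": 0.014,"ty": 0,"tz": 0,"turn": 0},{"tx": 0.02,"ty": 0,"tz": 0,"turn": 0},{"tx": 0.026,"ty": -0.0005,"tz": 0,"turn": 0},{"tx": 0.032,"ty": -0.0005,"tz": 0,"turn": 0},{"tx": 0.038,"ty": -0.0005,"tz": 0,"turn": 0},{"tx": 0.044,"ty": -0.0005,"tz": 0,"turn": 0},{"tx": 0.048,"ty": -0.001,"tz": 0,"turn": 0},{"tx": 0.05,"ty": -0.001,"tz": 0,"turn": 0},{"tx": 0.05,"ty": -0.001,"tz": 0,"turn": 0},{"tx": 0.05,"ty": -0.001,"tz": 0,"turn": 0}], "gripper": 0.02}}

```text
time_s: 23.42
eef_pos: [0.5736, 0.2024, 0.1229]
eef_rot: [0.0, 0.752, 0.659, -0.0]
wrist_force: [-0.1, -0.6, -1.8]
opening: 0.132
```

```bash
python3 - <<'E'
from h import *
o=grab("s")
rows([(.5743,.2021,.1045,82.4)])
p=cv2.imread("pics/s_scene.png");cv2.imwrite("pics/s1.png",cv2.resize(p[60:240,250:450],None,fx=4,fy=4)[:600])
W=cloud("scene",o["scene"][1]);l=cab(W.reshape(-1,3)); m=(abs(l[:,0])<34)&(l[:,1]>-40)&(l[:,1]<70)&(l[:,2]>100)&(l[:,2]<220)
for z in range(100,220,8):
    k=m&(l[:,2]>=z)&(l[:,2]<z+8)
    if k.sum()>2: print(z,k.sum(),"x",np.percentile(l[k][:,0],[2,50,98]).round(1),"y",np.percentile(l[k][:,1],[2,50,98]).round(1))
E
```

```text
t 23.52 pos [0.5737 0.2021 0.1229] psi 82.39 tilt 0.01 open 0.131 F [-0.2  0.1 -2.4] q6 -1.29
  tx 0.0001 ty 0.0006 tz 0.0184 turn -0.0
100 13 x [-25.8 -17.5 -16.6] y [ 6.8  8.4 17.7]
108 18 x [-25.4 -18.5  -8.6] y [ 5.8 10.6 64.4]
116 50 x [-24.8  -2.6   2.3] y [-13.2  11.7  68.9]
124 20 x [-27.3 -16.6   1.9] y [-18.2   6.8  10.2]
132 21 x [-24.4  -9.7  10.7] y [ 6.9  7.9 10.1]
140 25 x [-26.3   3.2  16.9] y [6.5 8.1 9.6]
148 18 x [-25.4  14.6  22. ] y [ 1.   8.  14.6]
156 35 x [-12.2  11.9  23.2] y [-4.5  7.7 17.7]
164 51 x [-6.2 10.7 33.7] y [-14.5   7.3  53.9]
172 42 x [-5.7  9.2 23. ] y [-5.9  5.4 32.5]
180 71 x [ 0.5  9.2 22.9] y [-4.5 11.9 25.6]
188 27 x [-3.1  6.1 11.3] y [-5.6 20.3 25.8]
196 64 x [-9.8  9.1 12.5] y [-23.1  13.3  50.4]
204 84 x [-10.9   9.4  11.6] y [-25.8  -2.   51.5]
212 68 x [-15.7   9.7  15. ] y [-30.7  -3.8  58.3]
```

View pics/s1.png

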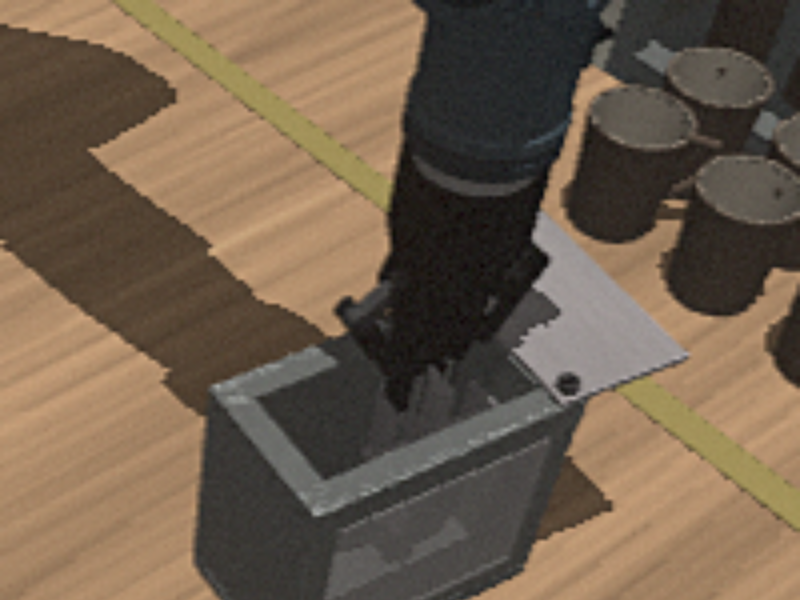

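The gauge's front face is at y≈7 (centre ≈13), over the bar and past the tip, with no contact. Lowering onto the bar.

{"method": "move_arm", "body": {"increments": [{"tx": 0,"ty": 0,"tz": 0.004,"turn": 0},{"tx": 0,"ty": 0,"tz": 0.008,"turn": 0},{"tx": 0,"ty": 0,"tz": 0.012,"turn": 0},{"tx": 0,"ty": 0,"tz": 0.015,"turn": 0},{"tx": 0,"ty": 0,"tz": 0.017,"turn": 0},{"tx": 0,"ty": 0,"tz": 0.017,"turn": 0},{"tx": 0,"ty": 0,"tz": 0.017,"turn": 0}], "gripper": 0.02}}

```text
time_s: 24.1
eef_pos: [0.5736, 0.2023, 0.1058]
eef_rot: [-0.0, 0.752, 0.659, -0.0]
wrist_force: [0.5, 0.1, -2.0]
opening: 0.131
```

{"method": "move_arm", "body": {"increments": [{"tx": 0,"ty": 0,"tz": 0.001,"turn": 0},{"tx": 0,"ty": 0,"tz": 0.002,"turn": 0},{"tx": 0,"ty": 0,"tz": 0.002,"turn": 0},{"tx": 0,"ty": 0,"tz": 0.002,"turn": 0}], "gripper": 0.02}}

```text
time_s: 24.43
eef_pos: [0.574, 0.2024, 0.1047]
eef_rot: [0.0, 0.752, 0.659, 0.0]
wrist_force: [-2.6, -0.3, 2.6]
opening: 0.132
```

The wrist force went from -2 to +2.6 N, so the roof is on the bar. Opening gently.

{"method": "move_arm", "body": {"increments": [{"tx": 0,"ty": 0,"tz": 0,"turn": 0},{"tx": 0,"ty": 0,"tz": 0,"turn": 0},{"tx": 0,"ty": 0,"tz": 0,"turn": 0},{"tx": 0,"ty": 0,"tz": 0,"turn": 0},{"tx": 0,"ty": 0,"tz": 0,"turn": 0}], "gripper": 0.35}}

```text
time_s: 24.85
eef_pos: [0.5737, 0.2024, 0.1039]
eef_rot: [-0.0, 0.752, 0.659, -0.0]
wrist_force: [-0.1, -0.7, 1.6]
opening: 0.35
```

```bash
python3 - <<'E'
from h import *
o=grab("u");rows([])
p=cv2.imread("pics/u_scene.png");cv2.imwrite("pics/u1.png",cv2.resize(p[100:230,280:430],None,fx=5,fy=5)[:600])
E
```

```text
t 24.95 pos [0.5736 0.2024 0.1039] psi 82.41 tilt 0.01 open 0.346 F [0.1 0.1 0. ] q6 -1.29
```

View pics/u1.png

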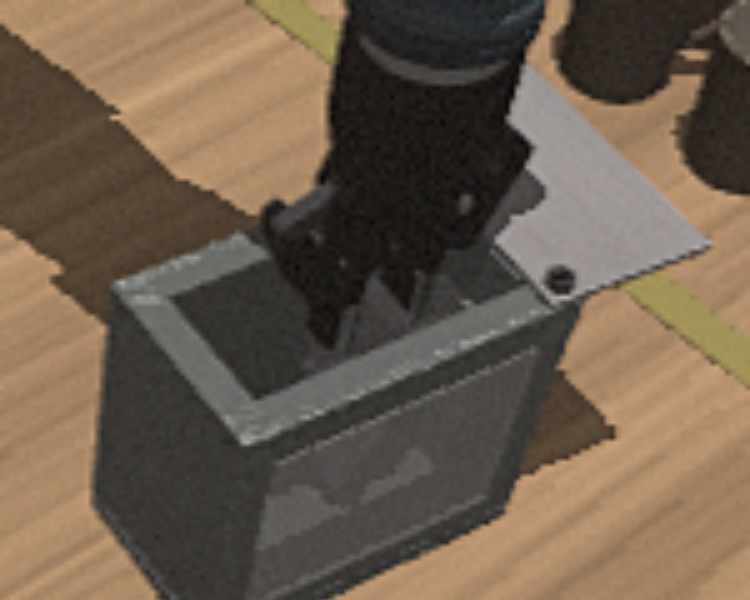

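The gauge stands between the opened fingers, with gaps on both sides, and the wrist force is zero. Withdrawing straight up.

{"method": "move_arm", "body": {"increments": [{"tx": 0,"ty": 0,"tz": -0.005,"turn": 0},{"tx": 0,"ty": 0,"tz": -0.015,"turn": 0},{"tx": 0,"ty": 0,"tz": -0.03,"turn": 0},{"tx": 0,"ty": 0,"tz": -0.05,"turn": 0},{"tx": 0,"ty": 0,"tz": -0.08,"turn": 0},{"tx": 0,"ty": 0,"tz": -0.115,"turn": 0},{"tx": 0,"ty": 0,"tz": -0.15,"turn": 0},{"tx": 0,"ty": 0,"tz": -0.18,"turn": 0},{"tx": -0.03,"ty": 0,"tz": -0.2,"turn": 0},{"tx": -0.07,"ty": 0,"tz": -0.2,"turn": 0},{"tx": -0.11,"ty": -0.03,"tz": -0.2,"turn": 0},{"tx": -0.14,"ty": -0.06,"tz": -0.2,"turn": 0},{"tx": -0.17,"ty": -0.09,"tz": -0.2,"turn": 0},{"tx": -0.17,"ty": -0.09,"tz": -0.2,"turn": 0},{"tx": -0.17,"ty": -0.09,"tz": -0.2,"turn": 0},{"tx": -0.17,"ty": -0.09,"tz": -0.2,"turn": 0}], "gripper": 0.35}}

```text
time_s: 26.28
eef_pos: [0.4625, 0.0456, 0.3054]
eef_rot: [0.001, 0.753, 0.658, 0.001]
wrist_force: [0.3, 0.2, 0.8]
opening: 0.349
```

```bash
python3 - <<'E'
from h import *
o=grab("v");rows([])
p=cv2.imread("pics/v_scene.png");cv2.imwrite("pics/v1.png",cv2.resize(p[100:230,280:430],None,fx=5,fy=5)[:600])
p=cv2.imread("pics/v_top.png");cv2.imwrite("pics/v2.png",cv2.resize(p[130:280,60:260],None,fx=4,fy=4))
for n in("scene","top"):
    W=cloud(n,o[n][1]);l=cab(W.reshape(-1,3))
    m=(abs(l[:,0])<33)&(l[:,1]>-20)&(l[:,1]<45)&(l[:,2]>157)&(l[:,2]<169);q=l[m]
    if m.sum()>5:print(n,m.sum(),"gauge top x",np.percentile(q[:,0],[2,98]).round(1),"y",np.percentile(q[:,1],[2,50,98]).round(1),"z",np.median(q[:,2]).round(1),cv2.minAreaRect(q[:,:2].astype(np.float32)))
E
```

```text
t 26.38 pos [0.463  0.0463 0.3047] psi 82.44 tilt 0.08 open 0.349 F [-0.7 -0.5 -0.7] q6 -1.6
scene 114 gauge top x [-24.1  24.3] y [ 7.2 11.3 19.5] z 163.8 ((-0.2519569396972656, 13.308076858520508), (13.09714412689209, 50.784889221191406), 88.62229919433594)
top 35 gauge top x [11.3 25.9] y [ 7.1 12.2 18.7] z 162.5 ((18.275836944580078, 13.141803741455078), (15.174229621887207, 11.829997062683105), 2.122744560241699)
```

View pics/v1.png

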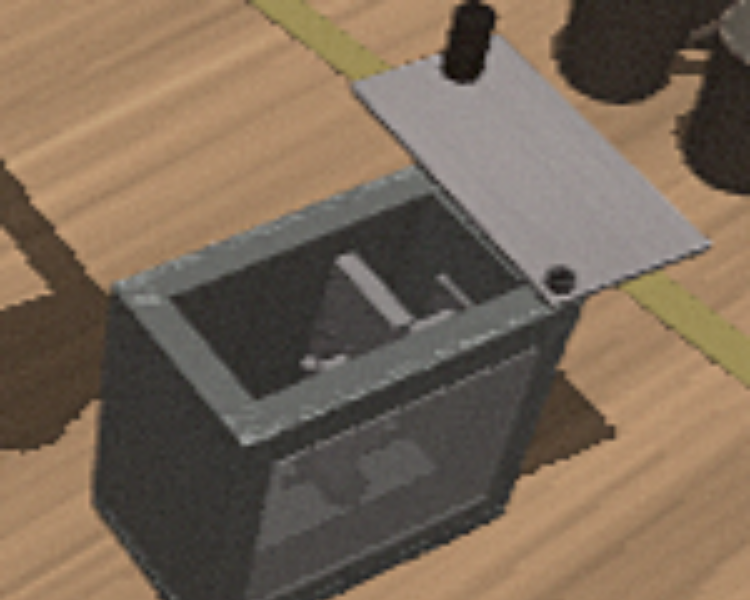

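View pics/v2.png

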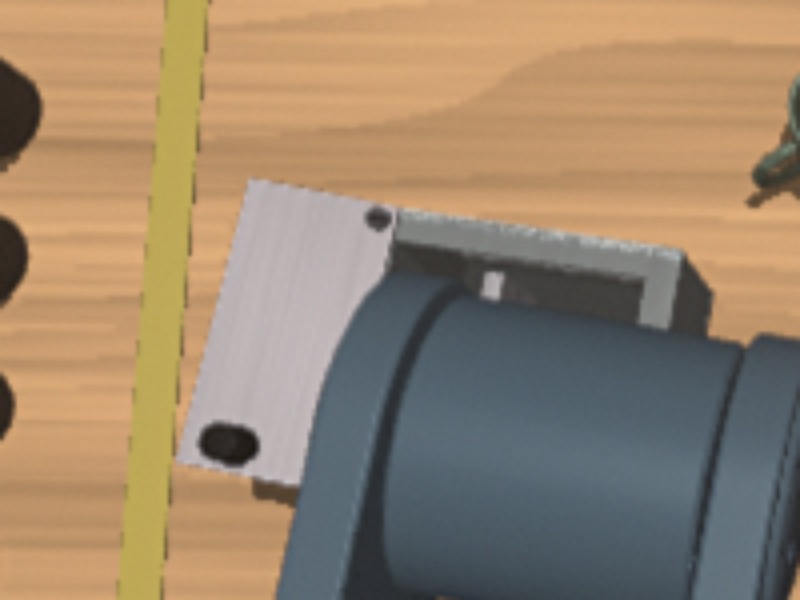

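The gauge hangs on the bar: its top is at crop (375,290), z≈163.5 mm against an expected 163, with x≈0 and y≈13 in the cabinet. The cover is still open and the arm is clear. Handing in.

```bash
python3 -c "
from h import *
print(workorder.hand_in())"
```

```text
the job is handed in; nothing more can be done
None
```

The window gauge is hanging free on the hook inside the cabinet, with the cover left open, and the job was handed in at about 26.4 s.

**What I did:**
- Swivelled the cover clear, to about 1.6 rad.
- Lifted the gauge out by its narrow edges, stood it in the larger stand and let go.
- Took it again across its flat faces and lowered it through the opening.
- Slid its window over the hook tip, lowered it onto the bar, released it and backed out.

**Last checks:**
- **Gauge:** its top is at 163.5 mm (163 expected). In the cabinet's axes it sits at x about 0 and y about 13 mm (hook seat 15 mm), square to the bar to within about 1.5°.
- **Robot:** the wrist force is near zero after release and the arm is clear.
- **Not measured at the end:** I judged the cover by eye, and the last picture shows it where I left it. I did not check the other gauges and mugs again. The gauges looked unmoved when I lifted this one, and the arm stayed away from the mugs.

**What disagreed:** the fingertips sit 32 to 44 mm above the reported TCP, depending on the opening, not at it. My first cover swing passed over the knob for this reason and moved nothing. I measured the offset with the cameras and used it for every later step.

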